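# Load the battery charging station, snap its covers on, restart it

### The arm

A 7-joint arm with a two-finger parallel gripper is mounted at the origin on the work surface; the furniture and walls round the work are solid. World frame = base frame: x ahead of the robot, y to its left, z up, the work surface at z = 0. Lengths are in m, angles in rad, forces in N, time in s.
With the tool pointing down it reaches from about 0.425 to 0.925 m from the base axis. Payload 6.8 kg.
Tool frame: the origin (TCP) lies at the very end of the fingers, on their centre line; the grasp point (between the pads) lies 19 mm behind it; z points along the fingers, y is the line along which they close (so a half turn about z gives the same grasp; the last joint's range is limited). The gripper opens to 85 mm and grips with 20 to 120 N. Pads are 22 mm wide; open, the fingers measure 114 mm over their backs; the gripper's body (76 mm by 85 mm) begins 54 mm behind the grasp point. The pads swing forward as they close: fully open they stand 13 mm farther back than shut.
Start: joints at [-1.386, 0.477, 0.022, 1.555, -0.011, 1.109, -0.083], TCP at [0.195, 0.646, 0.231] pointing down, gripper open.
Joint ranges: [-2.96, 2.96], [-0.34, 2.1], [-1.41, 1.46], [0.24, 2.44], [-1.37, 4.51], [0.17, 1.92], [-2.96, 2.96]. Speed limits (rad/s): [2.39, 2.39, 3.14, 3.14, 3.14, 3.14, 3.14].

### API

Orientations are given as a rotation vector (axis times angle).
In Python, from bench import get_obs, viewer, r gives the robot as it stands. The module is installed in compiled form; this text tells all that it offers.
- The arm moves only by the tool play_rows, never from a script. Its argument "commands" is a list that holds one entry, the list of rows, each a list of 5 numbers: the gripper's target within -1 to 1 (shut at 1, half-way at 0, fully open at -1), then the shift along the tool's x, y, z scaled (see below), then the turn about the tool's z scaled (see below). A call has 1 to 12 rows; each row is the pose to reach, as a shift and turn from the pose commanded when the call began, along the tool's axes at that moment; what a row does not reach only later rows make up. The controller multiplies each number of a shift by 0.2 m and each number of a turn by pi/2 rad. A row lasts 1/12 s, in which the tool goes at most 41.7 mm and 7.16 degrees, less where a joint would pass 70% of its speed; a pose out of reach is approached as far as the arm can. A call with a number of a shift or a turn outside -1 to 1 is refused whole. A call with a gripper value outside its range is refused whole. The fingers move at their own pace and stop on an object; "grip_force" is the grip in N (left out, the last holds). Time passes only in rows, so rows that repeat a pose let the fingers close. It gives the time, the measured TCP pose, the force, the opening and the grip force at its end, in the units of the state.
- get_obs(): the state, without advancing time (a new reading comes with each control period).
- viewer.grab_frame(name): name is "side" or "top"; returns a dict with "pixels" (400x640x3 uint8, red, green, blue), "fovy" (degrees; the focal length in pixels is half the picture's height over the tangent of half this angle, whatever the lens; pixels are square), "cx", "cy" (the principal point, pixels), "distortion" ([k1, k2, p1, p2, k3] as OpenCV has them; the pictures are not rectified), "world_to_cam" (4x4, takes a point from world to camera coordinates). Camera axes: x right, y up, looking along -z (the intrinsics and any distortion apply to the point x, -y, -z); pixel columns grow to the right and rows downward; lengths in m; the calibration is good to about 2 mm. A picture is of the moment at which its call begins. There is no depth.
- r.hand_in(): hands the job in; it is judged then, once.
Trained networks look in a picture, given as the dict that the camera call returned (one of the last four; its "shot" number tells which), for a name from the list of things; names that differ only in an ending like _2 or _b are one class to them, and where a whole thing is asked for, a point or a joint stands for the part that bears it (a point fixed in the world has none). Each returns a list of dicts, best first, with "score" (0 to 1); they miss things now and then, are a little off and sometimes report something else, mostly with a low value. They report only what shows in the picture. A call takes as long as a camera call.
- viewer.trace(picture, thing): "pixels" (400x640 bool, what is visible of it) and "rect" ([left, top, right, bottom] in pixels, round what is visible of it).
The state is a dict: "clock": time; "joints": joint angles; "qvel": joint speeds; "tau": joint torques, N m; "tcp_pos": TCP position; "orientation": TCP orientation; "contact_force": force on the tool from outside, world axes, zero at the start; "moment": the same for the moment, N m; "grip_width": finger opening in m; "gripper_force": force on a finger pad.
Only numpy, scipy, OpenCV 4.12 (cv2) and the standard library are available. Lean on these libraries where they do the work, as an engineer would, in place of code of your own. Each camera call takes 0.05 s, during which the arm holds its last target. There are 200 camera calls.

### The job

Switch the charging station off with its lever (over to the front), then lay every battery pack that is on the bench flat and square in one of its bays, one to a bay, plug to the front. Then close all three bays, an empty one too: press a cover straight down on each until both its catches have snapped over it and it sits flush on the deck, and stop pushing as soon as it is home, without ramming it. Only when all three covers are on, switch it on again (lever right over to the back), and leave the other things on the bench where they are.

Things in the scene. Friction and masses are not known exactly. Their poses are not given: they have to be found in the camera images.
- station: Fixed black charging station, deck 176 (x) x 305 (y) x 12 thick; origin on the bench under the middle bay, +x to its back (away from the robot), +y to its left; the deck reaches from y = -180 to +125. Three equal bays side by side 90 apart in y, each with a pocket of bare metal rims and a sprung catch at front and back; a toggle lever at the right-hand front.
- bay0 (a point): left bay (station y = +90): its centre on the deck surface, 12 above the bench, axes as the station's; origins of a seated pack and cover lie here. Pocket: rims 4 thick, 10 high, inner 39 wide (y), 75 long (x -17.5 to +57.5), side rims open at x -3 to +42 for fingers, front open for the lead; a tab 30 wide at x -57.5 to -61.5. Rims end at x +-61.5, y +-23.5.
- bay1 (a point): middle bay (station y = 0), as bay0
- bay2 (a point): right bay (station y = -90), as bay0
- catch0_back (a joint): back catch of bay0: how far its nose is pushed out, m (0 at rest, at most 0.010, sprung). 24 wide, 23 high above the deck; the sloping nose's tip stands at x = 67 of the bay (front catch: -67), 8 above the deck. A cover pressed down forces both noses out some 4 mm, 6 to 10 N in all, when 11 to 5 mm above its seat; then they snap in over its lips and pull it down. Pulling it off: 20 to 30 N.
- catch0_front (a joint): front catch of bay0, as catch0_back
- catch1_back (a joint): back catch of bay1, as catch0_back
- catch1_front (a joint): front catch of bay1, as catch0_back
- catch2_back (a joint): back catch of bay2, as catch0_back
- catch2_front (a joint): front catch of bay2, as catch0_back
- pack0: Red battery pack (may be absent: None), 110 long (y), 34 wide (x), 23 high, 0.12 kg; origin under the middle of its length. Solid body from y = -15 to +55; stiff lead and yellow plug (16 wide, underside 8 up) on to y = -55. Grip the body across its width at y = +20. In a bay its +y points along the station's +x (plug to the front); it fits no other way. Any pack fits any bay.
- pack1: as pack0; may be absent (None)
- pack2: as pack0; may be absent (None)
- cover0: Grey cover, a box open below, 142 long (x, over its foot lips), 58 wide (y), 0.09 kg; origin at the centre of its underside, top at z = 29. Inside 128 x 52, 26 high. On top a grip rib 60 long (x), 16 wide (y), z = 29 to 54. A round lip 6 high at the foot of each end snaps under a catch. Home, it stands on the deck, x along the station's x, either way round. Any cover fits any bay.
- cover1: as cover0
- cover2: as cover0
- lever (a joint): toggle lever of the station, rad: 0 leaning to the front (off), 1.0 leaning to the back (on); it stays where it is left; light to push (about 1 to 2 N at the knob). Its axis is along the station's y, 34 above the bench, at x = -40, y = -152 of the station.
- lever_tip (a point): centre of the lever's round knob, 26 diameter, 62 from its axis
- tape_measure: yellow tape measure 64x82x37, lying in front of the vice; bystander, origin at the centre of its underside
- parts_box: clear flat parts box 62x102x24, lying in front of the station; bystander, origin at the centre of its underside
- thread_oil: small red bottle, 37 across, 115 high, left of the vice; bystander, origin at the centre of its underside

How it is judged:
On the way, in this order (a step that is already met when the one before it is completed fails the run):
1. the lever is off, over to the front (value of joint lever below 0.15 rad), for 0.2 s.
2. every battery pack lies flat in a bay (((horizontal distance between pack0 and bay0 below 0.006 m and z of pack0 in the frame of bay0 between -0.004 and 0.003 m and angle between pack0's own z axis and vertical below 0.06 rad and angle between the y axis of pack0 and the x axis of station, either way round below 0.15 rad) or (horizontal distance between pack0 and bay1 below 0.006 m and z of pack0 in the frame of bay1 between -0.004 and 0.003 m and angle between pack0's own z axis and vertical below 0.06 rad and angle between the y axis of pack0 and the x axis of station, either way round below 0.15 rad) or (horizontal distance between pack0 and bay2 below 0.006 m and z of pack0 in the frame of bay2 between -0.004 and 0.003 m and angle between pack0's own z axis and vertical below 0.06 rad and angle between the y axis of pack0 and the x axis of station, either way round below 0.15 rad)) and ((horizontal distance between pack1 and bay0 below 0.006 m and z of pack1 in the frame of bay0 between -0.004 and 0.003 m and angle between pack1's own z axis and vertical below 0.06 rad and angle between the y axis of pack1 and the x axis of station, either way round below 0.15 rad) or (horizontal distance between pack1 and bay1 below 0.006 m and z of pack1 in the frame of bay1 between -0.004 and 0.003 m and angle between pack1's own z axis and vertical below 0.06 rad and angle between the y axis of pack1 and the x axis of station, either way round below 0.15 rad) or (horizontal distance between pack1 and bay2 below 0.006 m and z of pack1 in the frame of bay2 between -0.004 and 0.003 m and angle between pack1's own z axis and vertical below 0.06 rad and angle between the y axis of pack1 and the x axis of station, either way round below 0.15 rad)) and ((horizontal distance between pack2 and bay0 below 0.006 m and z of pack2 in the frame of bay0 between -0.004 and 0.003 m and angle between pack2's own z axis and vertical below 0.06 rad and angle between the y axis of pack2 and the x axis of station, either way round below 0.15 rad) or (horizontal distance between pack2 and bay1 below 0.006 m and z of pack2 in the frame of bay1 between -0.004 and 0.003 m and angle between pack2's own z axis and vertical below 0.06 rad and angle between the y axis of pack2 and the x axis of station, either way round below 0.15 rad) or (horizontal distance between pack2 and bay2 below 0.006 m and z of pack2 in the frame of bay2 between -0.004 and 0.003 m and angle between pack2's own z axis and vertical below 0.06 rad and angle between the y axis of pack2 and the x axis of station, either way round below 0.15 rad))), for 0.2 s.
3. every bay has its cover snapped home, with the packs in place (all of step 2 and ((horizontal distance between cover0 and bay0 below 0.005 m and z of cover0 in the frame of bay0 between -0.004 and 0.002 m and angle between cover0's own z axis and vertical below 0.04 rad and angle between the x axis of cover0 and the x axis of station, either way round below 0.1 rad) or (horizontal distance between cover1 and bay0 below 0.005 m and z of cover1 in the frame of bay0 between -0.004 and 0.002 m and angle between cover1's own z axis and vertical below 0.04 rad and angle between the x axis of cover1 and the x axis of station, either way round below 0.1 rad) or (horizontal distance between cover2 and bay0 below 0.005 m and z of cover2 in the frame of bay0 between -0.004 and 0.002 m and angle between cover2's own z axis and vertical below 0.04 rad and angle between the x axis of cover2 and the x axis of station, either way round below 0.1 rad)) and ((horizontal distance between cover0 and bay1 below 0.005 m and z of cover0 in the frame of bay1 between -0.004 and 0.002 m and angle between cover0's own z axis and vertical below 0.04 rad and angle between the x axis of cover0 and the x axis of station, either way round below 0.1 rad) or (horizontal distance between cover1 and bay1 below 0.005 m and z of cover1 in the frame of bay1 between -0.004 and 0.002 m and angle between cover1's own z axis and vertical below 0.04 rad and angle between the x axis of cover1 and the x axis of station, either way round below 0.1 rad) or (horizontal distance between cover2 and bay1 below 0.005 m and z of cover2 in the frame of bay1 between -0.004 and 0.002 m and angle between cover2's own z axis and vertical below 0.04 rad and angle between the x axis of cover2 and the x axis of station, either way round below 0.1 rad)) and ((horizontal distance between cover0 and bay2 below 0.005 m and z of cover0 in the frame of bay2 between -0.004 and 0.002 m and angle between cover0's own z axis and vertical below 0.04 rad and angle between the x axis of cover0 and the x axis of station, either way round below 0.1 rad) or (horizontal distance between cover1 and bay2 below 0.005 m and z of cover1 in the frame of bay2 between -0.004 and 0.002 m and angle between cover1's own z axis and vertical below 0.04 rad and angle between the x axis of cover1 and the x axis of station, either way round below 0.1 rad) or (horizontal distance between cover2 and bay2 below 0.005 m and z of cover2 in the frame of bay2 between -0.004 and 0.002 m and angle between cover2's own z axis and vertical below 0.04 rad and angle between the x axis of cover2 and the x axis of station, either way round below 0.1 rad))), for 0.3 s.
4. the lever is thrown to the back again, on (value of joint lever above 0.85 rad), for 0.2 s.
At the end, for the whole second after the job is handed in: each pack lies in a bay (6 mm sideways, 3 mm high, level to 0.06, square to 0.15 rad); each bay has a cover snapped home (5 mm sideways, under 2 mm above the deck, level to 0.04, square to 0.1 rad); lever past 0.85 rad; packs and covers at rest (all of step 3 and value of joint lever above 0.85 rad and linear speed of each of pack0, pack1, pack2, cover0, cover1, cover2 below 0.02 m/s); the robot touches nothing.
It fails at once if a cover is rammed: pressed on the station with more than 70 N (contact force between any of cover0, cover1, cover2 and station above 70 N).
It fails at once if another thing on the bench is pushed more than 4 cm away (distance of any of tape_measure, parts_box, thread_oil from where it was at the start of the episode above 0.04 m).
Of pack0, pack1, pack2 only 2 to 3 are there at a start; the rules pass over those that are not, and their reading is None.
At some moment in a run one of pack0, pack1, pack2, cover0, cover1, cover2 may be knocked a few centimetres aside while the robot is not near it.
Once in a run the grip may slacken for a moment while it holds something.
It also fails if it takes over 200 s, if anything falls off the work surface, if the arm or the gripper's body presses on something with over 40 N, if the wrist force passes 120 N, or if a joint passes its speed limit or range.

## Working session

There is one attempt and no reset: what is moved stays moved. The work goes in short steps, Python scripts to look and compute and a tool call to move; the robot and the scene stay as the last step left them, time stands still between calls to the robot, and variables do not carry over. Pictures are saved under pics/ and viewed, at most 14 in all, crops included, and the job is handed in when it is done.

Besides the shell and the picture viewer there is one more tool, called after "Call:" as a command line: name --argument value ..., lists and objects as JSON in quotes. play_rows: Moves the arm, as the interface text tells. Shifts and turns lie within -1 to 1; 1 stands for 0.2 m of shift or pi/2 rad of turn. Its arguments: {"type":"object","properties":{"commands":{"type":"array","items":{"type":"array","items":{"type":"array","items":{"type":"number","minimum":-1,"maximum":1}}}},"grip_force":{"type":"number"}},"required":["commands"]}

```bash
mkdir -p pics; ls
python3 - <<'E'
from bench import get_obs, viewer, r
import cv2,numpy as np
o=get_obs()
print({k:np.round(v,3).tolist() for k,v in o.items()})
for n in("top","side"):
    f=viewer.grab_frame(n); cv2.imwrite(f"pics/{n}0.png",f["pixels"][:,:,::-1])
    print(n,f["fovy"],f["cx"],f["cy"],f["distortion"],np.round(f["world_to_cam"],4).tolist())
    for t in["station","pack0","cover0","lever","tape_measure","parts_box","thread_oil"]:
        for d in viewer.trace(f,t): print(t,round(d["score"],2),np.round(d["rect"]).tolist(),int(d["pixels"].sum()))
E
```

```text
pics
{'clock': 0.0, 'joints': [-1.386, 0.478, 0.022, 1.556, -0.012, 1.109, -0.083], 'qvel': [-0.001, 0.0, -0.0, 0.001, -0.002, -0.0, 0.0], 'tau': [-0.0, -59.646, 1.608, -28.12, 0.012, 0.009, -0.0], 'tcp_pos': [0.195, 0.646, 0.23], 'orientation': [-0.458, -3.108, 0.003], 'contact_force': [-0.237, -0.275, 0.177], 'moment': [-0.018, -0.038, -0.036], 'gripper_force': 0.0, 'grip_width': 0.085}
top 49.70675062245259 316.7076569167878 199.25189898498405 [-0.08455262  0.          0.          0.          0.        ] [[-0.0109, -0.9999, -0.0099, -0.0043], [0.9976, -0.0115, 0.0679, -0.4943], [-0.068, -0.0092, 0.9976, -1.2997], [0.0, 0.0, 0.0, 1.0]]
station 0.97 [275.0, 145.0, 377.0, 209.0] 5605
pack0 0.86 [187.0, 229.0, 227.0, 242.0] 249
pack0 0.68 [369.0, 223.0, 405.0, 235.0] 272
pack0 0.5 [269.0, 224.0, 302.0, 236.0] 269
cover0 0.69 [412.0, 197.0, 456.0, 219.0] 888
cover0 0.66 [408.0, 228.0, 458.0, 252.0] 852
cover0 0.66 [231.0, 232.0, 253.0, 258.0] 432
cover0 0.65 [411.0, 164.0, 459.0, 191.0] 925
lever 0.72 [368.0, 224.0, 406.0, 236.0] 268
lever 0.52 [364.0, 175.0, 375.0, 188.0] 71
tape_measure 0.89 [231.0, 232.0, 256.0, 255.0] 427
parts_box 0.92 [318.0, 230.0, 355.0, 254.0] 630
side 51.41547119774583 323.33341157821843 193.7877038474064 [-0.07743677  0.          0.          0.          0.        ] [[0.9698, -0.2438, 0.0083, -0.456], [0.1285, 0.5397, 0.832, -0.0957], [-0.2073, -0.8058, 0.5548, -1.0316], [0.0, 0.0, 0.0, 1.0]]
station 0.68 [318.0, 175.0, 410.0, 250.0] 4757
pack0 0.76 [304.0, 244.0, 323.0, 280.0] 446
pack0 0.7 [265.0, 144.0, 280.0, 157.0] 174
pack0 0.54 [280.0, 180.0, 305.0, 204.0] 274
cover0 0.73 [344.0, 275.0, 394.0, 342.0] 2126
cover0 0.69 [390.0, 268.0, 442.0, 330.0] 1994
cover0 0.63 [295.0, 285.0, 336.0, 350.0] 2004
lever 0.48 [362.0, 207.0, 378.0, 228.0] 126
tape_measure 0.6 [263.0, 158.0, 288.0, 178.0] 430
tape_measure 0.5 [323.0, 175.0, 413.0, 252.0] 4730
parts_box 0.9 [271.0, 208.0, 306.0, 242.0] 873
```

Run:
```python
import cv2
a=cv2.imread("pics/top0.png")[120:280,160:480]; cv2.imwrite("pics/topc.png",cv2.resize(a,None,fx=2.5,fy=2.5,interpolation=cv2.INTER_CUBIC))
a=cv2.imread("pics/side0.png")[120:360,210:470]; cv2.imwrite("pics/sidec.png",cv2.resize(a,None,fx=2.5,fy=2.5,interpolation=cv2.INTER_CUBIC))
```

```text
(no output)
```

View pics/topc.png

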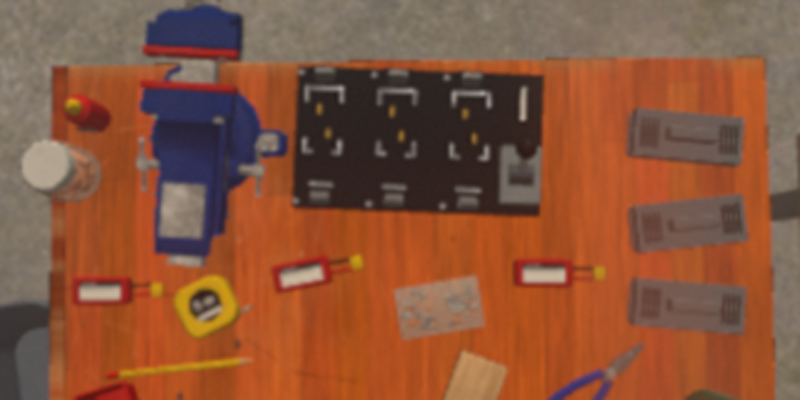

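View pics/sidec.png

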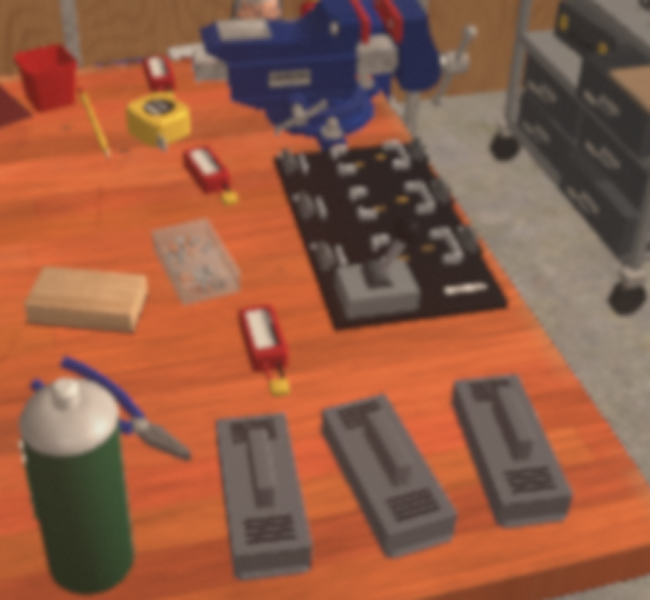

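```bash
cat > h.py <<'E'
from bench import get_obs, viewer, r
import cv2, numpy as np
from scipy.optimize import minimize
from scipy.spatial.transform import Rotation as R
def cam(f):
    fl=200/np.tan(np.radians(f["fovy"])/2)
    K=np.array([[fl,0,f["cx"]],[0,fl,f["cy"]],[0,0,1.]])
    M=np.diag([1,-1,-1,1])@np.array(f["world_to_cam"])
    return K,np.array(f["distortion"],float),M
def proj(c,P):
    K,D,M=c; return cv2.projectPoints(np.asarray(P,float).reshape(-1,1,3),cv2.Rodrigues(M[:3,:3])[0],M[:3,3],K,D)[0][:,0]
def ray(c,uv,z):
    K,D,M=c; p=cv2.undistortPoints(np.array([[uv]],float),K,D)[0,0]
    d=M[:3,:3].T@[p[0],p[1],1]; o=-M[:3,:3].T@M[:3,3]
    return o+d*(z-o[2])/d[2]
def box(x0,x1,y0,y1,z0,z1): return np.array([[x,y,z] for x in(x0,x1) for y in(y0,y1) for z in(z0,z1)],float)
def place(P,p,z0=0):
    x,y,a=p; c,s=np.cos(a),np.sin(a)
    return np.c_[x+c*P[:,0]-s*P[:,1],y+s*P[:,0]+c*P[:,1],P[:,2]+z0]
S=4
def render(c,parts,p,z0=0):
    im=np.zeros((400*S,640*S),np.uint8)
    for P in parts:
        q=(proj(c,place(P,p,z0))+.5)*S-.5
        cv2.fillConvexPoly(im,cv2.convexHull(np.round(q*16).astype(np.int32)),255,shift=4)
    return cv2.GaussianBlur(cv2.resize(im,(640,400),interpolation=cv2.INTER_AREA).astype(np.float32)/255,(0,0),1.)
PACK=[box(-.017,.017,-.015,.055,0,.023)]
COVER=[box(-.071,.071,-.029,.029,0,.006),box(-.067,.067,-.029,.029,0,.029),box(-.03,.03,-.008,.008,.029,.054)]
def masks(f,kind):
    h=cv2.cvtColor(f["pixels"],cv2.COLOR_RGB2HSV).astype(int); H,Sa,V=h[...,0],h[...,1],h[...,2]
    if kind=="pack":
        rgb=f["pixels"].astype(int); m=(rgb[...,0]>90)&(rgb[...,1]<.45*rgb[...,0])&((H>168)|(H<6))&(Sa>140)
    else: m=(Sa<90)
    return m.astype(np.uint8)
def fit(views,parts,p0,z0=0):
    def cost(p):
        return sum(((render(c,parts,p,z0)-t)**2).sum() for c,t in views)
    s=np.array([[0,0,0],[.006,0,0],[0,.006,0],[0,0,.08]])
    res=minimize(cost,p0,method="Nelder-Mead",options=dict(initial_simplex=np.array(p0)+s,xatol=2e-4,fatol=1e-3))
    return res.x,res.fun
def tool():
    o=get_obs(); Rm=R.from_rotvec(o["orientation"]).as_matrix(); return np.array(o["tcp_pos"]),Rm
def goto(xyz,closing,p=None,Rm=None):
    """shift (scaled) and turn so the closing line (tool y) lies along world angle `closing`"""
    if p is None: p,Rm=tool()
    d=Rm.T@(np.array(xyz)-p)/.2
    a=np.arctan2(Rm[1,1],Rm[0,1]); t=(closing-a+np.pi/2)%np.pi-np.pi/2
    return np.round(d,4), round(-t/(np.pi/2),4)   # tool z is down
E
cat > look.py <<'E'
from h import *
def look(packs=True,covers=True,z0=0):
    F=[viewer.grab_frame("top"),viewer.grab_frame("side")]; C=[cam(f) for f in F]; out=[]
    for kind,parts,hh in (("pack",PACK,.023),("cover",COVER,.029)):
        if kind=="pack" and not packs or kind=="cover" and not covers: continue
        M=[masks(f,kind) for f in F]
        for d in viewer.trace(F[0],kind+"0"):
            l,t,rr,b=d["rect"]
            if d["score"]<.3 : continue
            m=np.array(d["pixels"]); 
            if m.sum()<150: continue
            v,u=np.nonzero(m); mu=[u.mean(),v.mean()]; w=ray(C[0],mu,hh)
            cv=np.cov(np.c_[u,v].T); e=np.linalg.eigh(cv)[1][:,1]; w2=ray(C[0],np.array(mu)+20*e,hh)-w
            a=np.arctan2(w2[1],w2[0])
            if kind=="pack": a=(a-np.pi/2+np.pi/2)%np.pi-np.pi/2; p0=[w[0]+.01*np.sin(a),w[1]-.01*np.cos(a),a]
            else: a=a%np.pi; p0=[w[0],w[1],a]
            V=[]
            for c,mm in zip(C,M):
                reg=(render(c,parts,p0)>0.02).astype(np.uint8); reg=cv2.dilate(reg,np.ones((9,9)))
                k=mm*reg
                if kind=="pack":
                    cs,_=cv2.findContours(k,cv2.RETR_EXTERNAL,cv2.CHAIN_APPROX_NONE); k=np.zeros_like(k); cv2.drawContours(k,cs,-1,1,-1)
                else: k=cv2.morphologyEx(k,cv2.MORPH_OPEN,np.ones((3,3)))
                V.append((c,cv2.GaussianBlur(k.astype(np.float32),(0,0),1.)))
            p,c=fit(V,parts,p0,z0); pt,ct=fit(V[:1],parts,p0,z0); ps,_=fit(V[1:],parts,p,z0)
            out.append((kind,p)); print(kind,round(d["score"],2),np.round(p,4),round(c,1),"top",np.round(pt,4),round(ct,1),"side",np.round(ps,4))
    return F,C,out
if __name__=="__main__":
    F,C,out=look()
E
cat > stat.py <<'E'
from h import *
def rims(by):
    B=[]
    for s in(1,-1):
        y=sorted((s*.0195,s*.0235)); B+= [box(-.0215,-.003,by+y[0],by+y[1],.012,.022),box(.042,.0615,by+y[0],by+y[1],.012,.022)]
        y=sorted((s*.010,s*.0235)); B.append(box(-.0215,-.0175,by+y[0],by+y[1],.012,.022))
    return B+[box(.0575,.0615,by-.0235,by+.0235,.012,.022)]
RIM=sum([rims(b) for b in(.09,0,-.09)],[])
DECK=[box(-.088,.088,-.18,.125,0,.012)]
if __name__=="__main__":
    F=[viewer.grab_frame(n) for n in("top","side")];C=[cam(f) for f in F]
    G=[cv2.GaussianBlur(f["pixels"].astype(np.float32).mean(2),(0,0),.7) for f in F]
    def cost(p,ks):
        s=0
        for k in ks:
            reg=render(C[k],DECK,p)>.97; m=render(C[k],RIM,p); a=m[reg];b=np.minimum(G[k][reg],150)
            dark=render(C[k],DECK,p); nd=(F[k]["pixels"][...,0]<75)
            s-=np.corrcoef(a,b)[0,1]
        return s
    f=F[0]; d=viewer.trace(f,"station")[0]; v,u=np.nonzero(d["pixels"]); w=ray(C[0],[u.mean(),v.mean()],.012)
    print(w)
    for ks in((0,),(1,),(0,1)):
        best=min((minimize(cost,[w[0]+dx,w[1]+.0275+dy,a0],args=(ks,),method="Nelder-Mead",options=dict(initial_simplex=np.array([w[0]+dx,w[1]+.0275+dy,a0])+np.array([[0,0,0],[.008,0,0],[0,.008,0],[0,0,.05]]),xatol=1e-4,fatol=1e-5)) for a0 in(-.02,.05) for dx in(-.01,.01) for dy in(-.015,.0,.015)),key=lambda q:q.fun)
        print(ks,np.round(best.x,4),best.fun)
    for k in (0,1):
        im=cv2.resize(F[k]["pixels"][:,:,::-1],None,fx=4,fy=4,interpolation=cv2.INTER_CUBIC)
        for P in RIM+DECK:
            q=cv2.convexHull(((proj(C[k],place(P,best.x))+.5)*4-.5).astype(np.int32)); cv2.polylines(im,[q],True,(0,255,0),1)
        q=proj(C[k],place(DECK[0],best.x)); a=(q.min(0)*4-20).astype(int); b=(q.max(0)*4+20).astype(int); cv2.imwrite(f"pics/st{k}.png",im[a[1]:b[1],a[0]:b[0]])
E
python3 look.py; python3 stat.py
python3 - <<'E'
import cv2,numpy as np
a=cv2.imread("pics/st0.png");b=cv2.imread("pics/st1.png");print(a.shape,b.shape)
h=max(a.shape[0],b.shape[0]);im=np.zeros((h,a.shape[1]+b.shape[1],3),np.uint8);im[:a.shape[0],:a.shape[1]]=a;im[:b.shape[0],a.shape[1]:]=b
s=min(800/im.shape[1],600/h);cv2.imwrite("pics/st.png",cv2.resize(im,None,fx=s,fy=s,interpolation=cv2.INTER_AREA))
E
```

```text
pack 0.87 [0.408  0.0822 0.1455] 232.5 top [0.4103 0.0818 0.1746] 121.0 side [0.406  0.0782 0.1146]
pack 0.69 [ 0.4014 -0.2131 -0.073 ] 306.0 top [ 0.4044 -0.2124 -0.0077] 132.1 side [ 0.4004 -0.2141 -0.0913]
pack 0.58 [ 0.3855  0.3289 -0.0309] 81.0 top [0.3858 0.3295 0.0044] 6.1 side [ 0.386   0.3258 -0.1278]
cover 0.94 [ 0.4602 -0.3711  1.6429] 392.1 top [ 0.4612 -0.3806  1.6623] 253.8 side [ 0.4598 -0.371   1.6425]
cover 0.91 [ 0.3589 -0.3677  1.4662] 380.7 top [ 0.3586 -0.3768  1.4844] 281.7 side [ 0.359  -0.3667  1.4652]
cover 0.89 [ 0.5661 -0.3719  1.439 ] 245.9 top [ 0.5672 -0.3741  1.4658] 119.8 side [ 0.5657 -0.3709  1.4349]
[0.4056049  0.09640568 0.012     ]
(0,) [ 0.4242  0.1634 -0.1104] -0.1826585930198403
(1,) [0.406  0.1523 0.0938] -0.04318686545641126
(0, 1) [0.4117 0.1577 0.0234] -0.1598873578142641
(284, 444, 3) (304, 364, 3)
```

View pics/st.png

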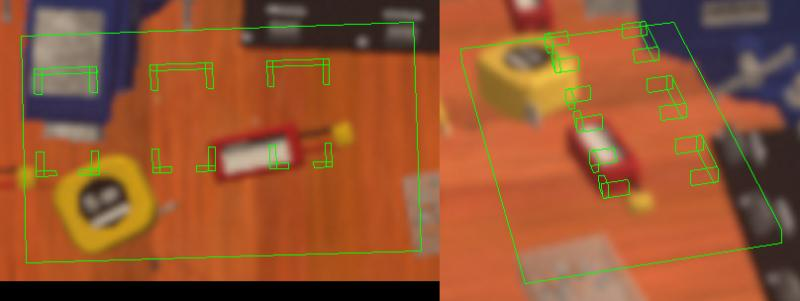

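```bash
sed -i 's/f=F\[0\]; d=viewer.*/w=ray(C[0],[326,177],.012)/' stat.py; python3 stat.py
python3 - <<'E'
from h import *
for n in("top","side"):
    f=viewer.grab_frame(n); h=cv2.cvtColor(f["pixels"],cv2.COLOR_RGB2HSV)
    pts={"top":[(283,230),(380,229),(199,237),(300,260),(265,220),(432,208),(435,180),(320,180)],"side":[(312,250),(293,190),(275,150),(340,260),(330,260),(370,310),(300,310)]}[n]
    for u,v in pts: print(n,u,v,f["pixels"][v,u],h[v,u])
    a=(np.dstack([masks(f,"pack")*255,masks(f,"cover")*255,0*h[...,0]])).astype(np.uint8)
    cv2.imwrite(f"pics/m{n}.png",a)
a=cv2.imread("pics/mtop.png")[140:280,170:480];b=cv2.imread("pics/mside.png")[120:360,250:460]
im=np.zeros((240,520,3),np.uint8);im[:140,:310]=a;im[:,310:]=b;s=cv2.imread("pics/st0.png");cv2.imwrite("pics/m.png",cv2.resize(im,None,fx=1.5,fy=1.5,interpolation=0))
a=cv2.imread("pics/st0.png");b=cv2.imread("pics/st1.png")
h=max(a.shape[0],b.shape[0]);im=np.zeros((h,a.shape[1]+b.shape[1],3),np.uint8);im[:a.shape[0],:a.shape[1]]=a;im[:b.shape[0],a.shape[1]:]=b
s=min(800/im.shape[1],600/h);cv2.imwrite("pics/st.png",cv2.resize(im,None,fx=s,fy=s,interpolation=cv2.INTER_AREA))
E
```

```text
[ 0.56270108 -0.0391138   0.012     ]
(0,) [ 0.5684 -0.0142 -0.0512] -0.507266931605862
(1,) [ 0.5671 -0.0159 -0.0431] -0.5035511871812759
(0, 1) [ 0.568  -0.0144 -0.0474] -1.004416401130701
top 283 230 [200 182 158] [ 17  54 200]
top 380 229 [193 174 152] [ 16  54 193]
top 199 237 [193 177 154] [ 18  52 193]
top 300 260 [173  81  27] [ 11 215 173]
top 265 220 [183  83  37] [  9 203 183]
top 432 208 [118  93  84] [  8  73 118]
top 435 180 [111  90  83] [  8  64 111]
top 320 180 [45 32 30] [ 4 85 45]
side 312 250 [222 201 177] [ 16  52 222]
side 293 190 [177  81  72] [  3 151 177]
side 275 150 [167  87  79] [  3 134 167]
side 340 260 [187  92  52] [  9 184 187]
side 330 260 [184  90  50] [  9 186 184]
side 370 310 [89 77 73] [ 8 46 89]
side 300 310 [111  96  90] [  9  48 111]
```

View pics/st.png

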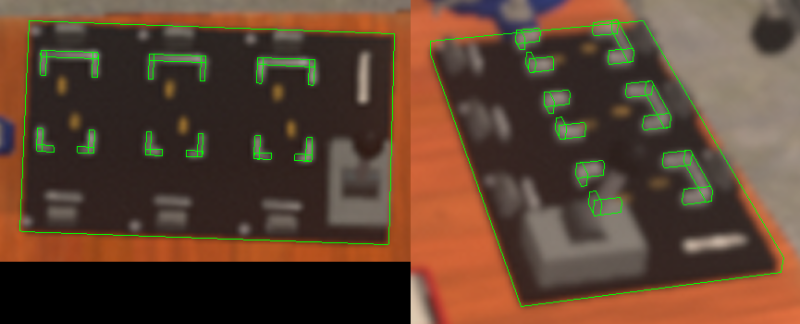

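View pics/m.png

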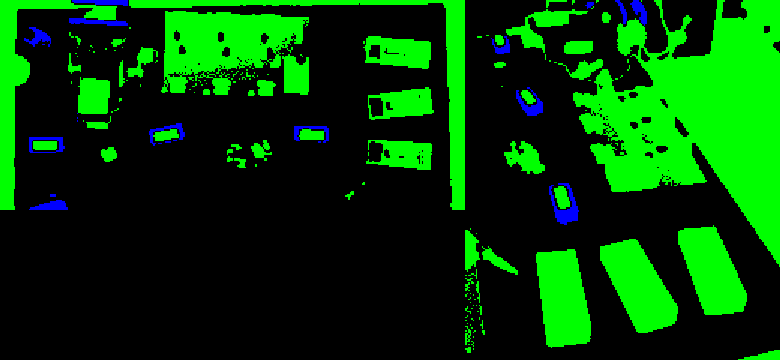

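```bash
python3 - <<'E'
s=open("h.py").read()
s=s.replace("&(Sa>140)","&(Sa>120)\n        m|=(Sa<90)&(V>150)").replace("m=(Sa<90)\n","m=(Sa<125)&(V<160)\n")
open("h.py","w").write(s)
s=open("look.py").read()
s=s.replace("np.ones((9,9)))\n","np.ones((13,13)))\n").replace("k=mm*reg","k=cv2.morphologyEx(mm*reg,cv2.MORPH_CLOSE,np.ones((3,3)))")
s=s.replace("    F,C,out=look()","    F,C,out=look()\n    ims=[]\n    for k in(0,1):\n        im=cv2.resize(F[k]['pixels'][:,:,::-1],None,fx=2,fy=2)\n        for kd,p in out:\n            for P in (PACK if kd=='pack' else COVER): cv2.polylines(im,[cv2.convexHull(((proj(C[k],place(P,p))+.5)*2).astype(np.int32))],True,(0,255,0),1)\n        ims.append(im)\n    a=ims[0][400:560,330:940];b=ims[1][270:720,500:900]\n    o=np.zeros((600,800,3),np.uint8);o[:160,:610]=a;o[160:600,:400]=b[:440];cv2.imwrite('pics/fit.png',o)")
open("look.py","w").write(s)
E
python3 look.py
```

```text
pack 0.85 [0.4081 0.0811 0.2044] 30.4 top [0.4095 0.0821 0.2353] 5.6 side [0.4059 0.0782 0.1204]
pack 0.84 [ 0.4013 -0.2131 -0.0578] 53.1 top [ 0.4025 -0.2121 -0.0536] 15.4 side [ 0.4003 -0.2137 -0.0741]
pack 0.67 [ 0.371  -0.089   0.1986] 244.6 top [ 0.3741 -0.0799  0.0509] 166.3 side [ 0.3707 -0.0895  0.3352]
pack 0.5 [ 0.3856  0.3288 -0.0282] 59.5 top [0.3865 0.3288 0.0166] 4.7 side [ 0.3857  0.3383 -0.2777]
cover 0.71 [ 0.3591 -0.3683  1.4664] 57.1 top [ 0.36   -0.3693  1.4865] 19.9 side [ 0.359  -0.3682  1.4684]
cover 0.7 [ 0.5662 -0.3716  1.4512] 72.6 top [ 0.5674 -0.3727  1.4675] 17.5 side [ 0.5656 -0.3716  1.4513]
cover 0.65 [ 0.4594 -0.3716  1.6565] 67.2 top [ 0.4603 -0.3729  1.661 ] 14.4 side [ 0.4593 -0.3715  1.6566]
cover 0.63 [0.6214 3.8331 2.2469] 3.7 top [0.4056 0.0963 1.7876] 829.7 side [0.6214 3.8331 2.2469]
```

View pics/fit.png

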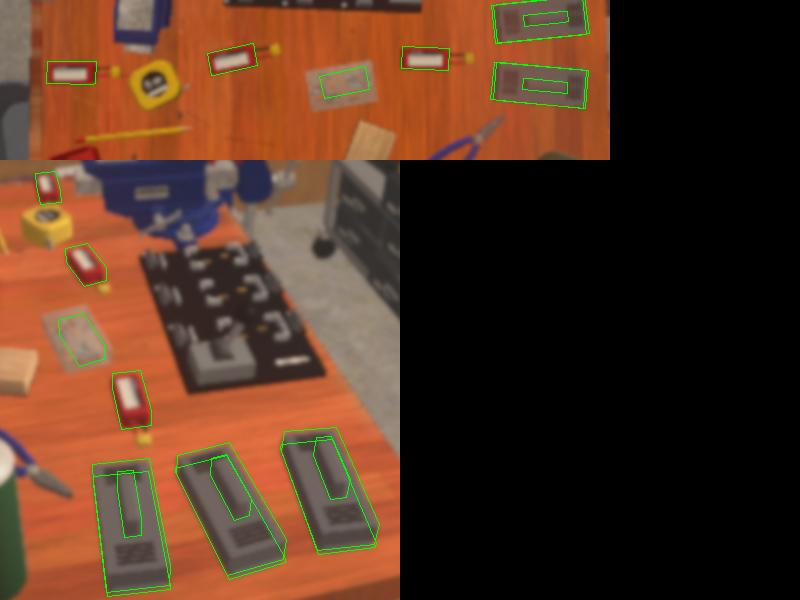

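```bash
cat >> h.py <<'E'
ST=np.array([.568,-.0144,-.0474])
def sw(x,y,z=0): return place(np.array([[x,y,z]]),ST)[0]
E
python3 - <<'E'
from h import *
f=viewer.grab_frame("top");c=cam(f)
print("knob on",proj(c,[sw(-.04+.062*np.sin(.5),-.152,.034+.062*np.cos(.5))]), "off",proj(c,[sw(-.04-.062*np.sin(.5),-.152,.088)]))
p,Rm=tool(); print(Rm.round(3).tolist())
t=sw(.03,-.152,.2);print(t,goto(t,ST[2]+np.pi/2)); t[2]=.075;print(goto(t,ST[2]+np.pi/2)); t=sw(-.048,-.152,.075);print(t)
E
```

```text
knob on [[370.11373124 177.53425326]] off [[369.52967669 198.02575789]]
[[-0.957, 0.289, 0.0], [0.289, 0.957, 0.0], [-0.0, 0.0, -1.0]]
[ 0.5907642  -0.16765075  0.2       ] (array([-3.07  , -3.3251,  0.1566]), np.float64(-0.1562))
(array([-3.07  , -3.3251,  0.7816]), np.float64(-0.1562))
[ 0.51285181 -0.16395493  0.075     ]
```

Call:
play_rows --commands '[[[1,-0.39,-0.41,-0.5,0],[1,-0.77,-0.83,-0.5,0],[1,-0.77,-0.83,-0.5,0],[1,-0.77,-0.83,-0.5,0],[1,-0.77,-0.83,-0.5,0],[1,-0.77,-0.83,-0.5,0],[1,-0.77,-0.83,-0.5,0]]]'

```text
clock: 2.18
tcp_pos: [0.3004, 0.4368, 0.3349]
orientation: [0.474, 3.102, 0.004]
contact_force: [1.2, 0.2, 0.0]
grip_width: 0.0003
gripper_force: 0.0
```

Call:
play_rows --commands '[[[1,-0.77,-0.83,0,0],[1,-0.77,-0.83,0,0],[1,-0.77,-0.83,0,0],[1,-0.77,-0.83,0,0],[1,-0.77,-0.83,0,0],[1,-0.77,-0.83,0,0]]]'

```text
clock: 2.68
tcp_pos: [0.3961, 0.2341, 0.3317]
orientation: [0.468, 3.105, -0.0]
contact_force: [0.3, 0.4, 0.2]
grip_width: -0.0
gripper_force: 0.0
```

Call:
play_rows --commands '[[[1,-0.77,-0.83,0,0],[1,-0.77,-0.83,0,0],[1,-0.77,-0.83,0,0],[1,-0.77,-0.83,0,0],[1,-0.77,-0.83,0,0],[1,-0.77,-0.83,0,0]]]'

```text
clock: 3.18
tcp_pos: [0.495, 0.0304, 0.3319]
orientation: [0.468, 3.104, -0.002]
contact_force: [0.2, -0.1, 0.0]
grip_width: 0.0002
gripper_force: 0.0
```

Call:
play_rows --commands '[[[1,-0.76,-0.83,0,-0.16],[1,-0.76,-0.83,0,-0.16],[1,-0.76,-0.83,0,-0.16],[1,-0.76,-0.83,0,-0.16],[1,-0.76,-0.83,0,-0.16],[1,-0.76,-0.83,0,-0.16],[1,-0.76,-0.83,0,-0.16]]]'

```text
clock: 3.77
tcp_pos: [0.5917, -0.1743, 0.3312]
orientation: [0.078, 3.14, -0.008]
contact_force: [-1.5, 1.1, 0.9]
grip_width: -0.0001
gripper_force: 0.0
```

```bash
cat > g.py <<'E'
import sys
from h import *
# usage: g.py "x,y,z,closing" ... (world) -> cumulative shifts from the present pose
o=get_obs(); p,Rm=tool(); a=np.arctan2(Rm[1,1],Rm[0,1])
print("t",round(o["clock"],2),"tcp",p.round(4),"closing",round(a,3),"j",np.round(o["joints"],2),"F",np.round(o["contact_force"],1),"w",round(o["grip_width"],4),"gf",round(o["gripper_force"],1))
for s in sys.argv[1:]:
    x,y,z,c=eval(s); print(s,goto((x,y,z),c))
E
python3 - <<'E'
from h import *
import subprocess
A=[tuple(sw(x,-.152,z))+(ST[2]+np.pi/2,) for x,z in((.03,.2),(.03,.075),(-.048,.075),(-.02,.2))]
print(subprocess.run(["python3","g.py"]+[str(tuple(map(float,np.round(a,4)))) for a in A],capture_output=True,text=True).stdout)
E
```

```text
t 3.77 tcp [ 0.5917 -0.1743  0.3312] closing 1.521 j [-0.29  0.34  0.63  1.61 -0.21  1.26  1.9 ] F [-1.5  1.1  0.9] w -0.0001 gf 0.0
(0.5908, -0.1677, 0.2, 1.5234) (array([0.0068, 0.0359, 0.6558]), np.float64(-0.0015))
(0.5908, -0.1677, 0.075, 1.5234) (array([0.0074, 0.0391, 1.2808]), np.float64(-0.0015))
(0.5129, -0.164, 0.075, 1.5234) (array([0.3973, 0.0382, 1.2805]), np.float64(-0.0015))
(0.5408, -0.1653, 0.2, 1.5234) (array([0.2571, 0.0354, 0.6556]), np.float64(-0.0015))
```

Call:
play_rows --commands '[[[1,0.007,0.037,0.2,0],[1,0.007,0.037,0.4,0],[1,0.007,0.037,0.6,0],[1,0.007,0.037,0.8,0],[1,0.007,0.037,1,0],[1,0.007,0.037,1,0]]]'

```text
clock: 4.27
tcp_pos: [0.585, -0.1569, 0.1238]
orientation: [-0.064, -3.128, -0.003]
contact_force: [-0.9, 0.3, 0.4]
grip_width: -0.0
gripper_force: 0.0
```

Call:
play_rows --commands '[[[1,0,0,0.28,0],[1,0,0,0.28,0],[1,0,0,0.28,0],[1,0.08,0,0.28,0],[1,0.16,0,0.28,0],[1,0.24,0,0.28,0],[1,0.31,0,0.28,0],[1,0.36,0,0.28,0],[1,0.39,0,0.28,0],[1,0.39,0,0.28,0]]]'

```text
clock: 5.1
tcp_pos: [0.5149, -0.1562, 0.0777]
orientation: [0.065, 3.134, -0.001]
contact_force: [2.8, -0.1, 0.2]
grip_width: 0.0
gripper_force: 1.7
```

```bash
python3 g.py
```

```text
t 5.1 tcp [ 0.5149 -0.1562  0.0777] closing 1.53 j [-0.21  0.5   0.5   2.04 -0.38  0.68  2.06] F [ 2.8 -0.1  0.2] w 0.0 gf 1.7
```

Call:
play_rows --commands '[[[1,0.02,0,0,0],[1,0.03,0,0,0],[1,0.04,0,0,0],[1,0.04,0,0,0],[1,0.04,0,0,0]]]'

```text
clock: 5.52
tcp_pos: [0.5141, -0.1562, 0.0784]
orientation: [0.061, 3.123, -0.006]
contact_force: [20.7, -1.1, -13.1]
grip_width: -0.0007
gripper_force: 10.2
```

Call:
play_rows --commands '[[[1,-0.08,0,0,0],[1,-0.08,0,-0.2,0],[1,-0.08,0,-0.4,0],[0.5,-0.08,0,-0.6,0],[0,-0.08,0,-0.7,0],[-1,-0.08,0,-0.7,0.1],[-1,0.2,0,-0.7,0.2],[-1,0.4,0,-0.7,0.3],[-1,0.5,0,-0.7,0.4],[-1,0.5,0,-0.7,0.5],[-1,0.5,0,-0.7,0.5]]]'

```text
clock: 6.43
tcp_pos: [0.4025, -0.1515, 0.2161]
orientation: [-1.222, -2.894, -0.005]
contact_force: [1.0, -0.6, 0.3]
grip_width: 0.0852
gripper_force: 0.0
```

Call:
play_rows --commands '[[[-1,0,0,0,0.1],[-1,0,0,0,0.2],[-1,0,0,0,0.3],[-1,0,0,0,0.4],[-1,0,0,0,0.5],[-1,0,0,0,0.5],[-1,0,0,0,0.5],[-1,0,0,0,0.5]]]'

```text
clock: 7.1
tcp_pos: [0.4045, -0.1518, 0.2162]
orientation: [2.23, 2.213, 0.002]
contact_force: [-0.4, -0.2, 0.9]
grip_width: 0.0854
gripper_force: 0.0
```

```bash
python3 g.py ".4031,-.1925,.09,-.055" ".4031,-.1925,.004,-.055"
python3 - <<'E'
from h import *
f=viewer.grab_frame("side"); cv2.imwrite("pics/s2.png",cv2.resize(f["pixels"][120:360,210:470,::-1],None,fx=2.5,fy=2.5))
E
```

```text
t 7.1 tcp [ 0.4045 -0.1518  0.2162] closing -0.008 j [-0.59  0.09  0.88  2.16 -0.09  0.92  0.33] F [-0.4 -0.2  0.9] w 0.0854 gf 0.0
.4031,-.1925,.09,-.055 (array([-0.2039, -0.0059,  0.6308]), np.float64(0.0301))
.4031,-.1925,.004,-.055 (array([-0.2041, -0.0063,  1.0608]), np.float64(0.0301))
```

View pics/s2.png

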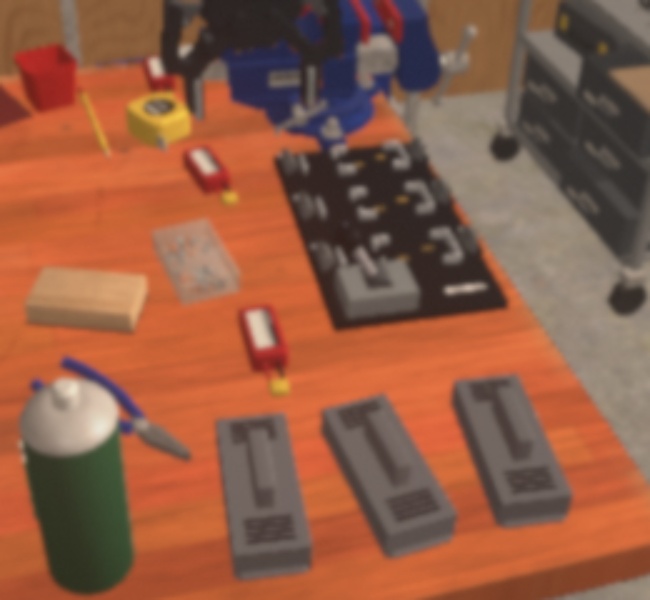

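Call:
play_rows --commands '[[[-1,-0.2,-0.006,0.2,0.03],[-1,-0.204,-0.006,0.4,0.03],[-1,-0.204,-0.006,0.6,0.03],[-1,-0.204,-0.006,0.6,0.03],[-1,-0.204,-0.006,0.6,0.03],[-1,-0.204,-0.006,0.6,0.03]]]'

```text
clock: 7.65
tcp_pos: [0.4031, -0.1926, 0.0964]
orientation: [2.279, 2.162, 0.0]
contact_force: [0.5, -0.3, 0.1]
grip_width: 0.0855
gripper_force: 0.0
```

```bash
python3 g.py  ".4031,-.1925,.003,-.055"
```

```text
t 7.65 tcp [ 0.4031 -0.1926  0.0964] closing -0.053 j [-0.32  0.39  0.76  2.24 -0.44  0.66  0.71] F [ 0.5 -0.3  0.1] w 0.0855 gf 0.0
.4031,-.1925,.003,-.055 (array([6.00e-04, 1.00e-04, 4.67e-01]), np.float64(0.0013))
```

Call:
play_rows --commands '[[[-1,0,0,0.2,0],[-1,0,0,0.38,0],[-1,0,0,0.467,0],[-1,0,0,0.467,0],[0.2,0,0,0.467,0],[1,0,0,0.467,0],[1,0,0,0.467,0],[1,0,0,0.467,0],[1,0,0,0.467,0],[1,0,0,0.467,0],[1,0,0,0.467,0],[1,0,0,0.467,0]]]' --grip_force 60

```text
clock: 8.65
tcp_pos: [0.4039, -0.1924, 0.0036]
orientation: [2.278, 2.161, 0.004]
contact_force: [-1.7, 1.9, 18.4]
grip_width: 0.0328
gripper_force: 58.6
```

Run:
```python
from h import *
import subprocess
for b in(.09,0,-.09):
    t=sw(.02,b,.13); print(b,t.round(4), ST[2]-np.pi/2)
t=sw(.02,-.09,.14)
print(subprocess.run(["python3","g.py",str((float(t[0]),float(t[1]),.13,ST[2]-np.pi/2))],capture_output=True,text=True).stdout)
```

```text
0.09 [0.5922 0.0746 0.13  ] -1.6181963267948967
0 [ 0.588  -0.0153  0.13  ] -1.6181963267948967
-0.09 [ 0.5837 -0.1052  0.13  ] -1.6181963267948967
t 8.65 tcp [ 0.4039 -0.1924  0.0036] closing -0.052 j [-0.13  0.56  0.54  2.27 -0.67  0.46  0.9 ] F [-1.7  1.9 18.4] w 0.0328 gf 58.6
(0.5837131338732093, -0.10524655978011825, 0.13, np.float64(-1.6181963267948967)) (array([ 0.4826,  0.8768, -0.6293]), np.float64(0.9968))
```

Call:
play_rows --commands '[[[1,0,0,-0.1,0],[1,0,0,-0.3,0],[1,0,0,-0.5,0],[1,0,0,-0.7,0],[1,0,0,-0.85,0],[1,0.05,0.1,-0.85,0.08],[1,0.1,0.2,-0.85,0.15],[1,0.15,0.3,-0.85,0.22],[1,0.22,0.42,-0.85,0.3],[1,0.3,0.55,-0.85,0.37],[1,0.36,0.68,-0.85,0.44],[1,0.4,0.75,-0.85,0.5]]]'

```text
clock: 9.65
tcp_pos: [0.5597, -0.1178, 0.1723]
orientation: [2.934, 1.122, 0.003]
contact_force: [0.6, 0.8, -1.5]
grip_width: 0.0326
gripper_force: 61.8
```

Call:
play_rows --commands '[[[1,0,0,0,0.08],[1,0,0,0,0.15],[1,0,0,0,0.22],[1,0,0,0,0.3],[1,0,0,0,0.37],[1,0,0,0,0.44],[1,0,0,0,0.5],[1,0,0,0,0.5],[1,0,0,0,0.5],[1,0,0,0,0.5]]]'

```text
clock: 10.48
tcp_pos: [0.5566, -0.1202, 0.1721]
orientation: [-3.14, 0.079, -0.0]
contact_force: [0.3, 0.2, -1.4]
grip_width: 0.0327
gripper_force: 61.7
```

```bash
python3 g.py ".5837,-.1052,.06,-1.618"; python3 look.py|grep -v "cover 0.63"
```

```text
t 10.48 tcp [ 0.5566 -0.1202  0.1721] closing -1.621 j [-0.72  0.68  1.2   1.92 -0.74  1.07 -0.82] F [ 0.3  0.2 -1.4] w 0.0327 gf 61.7
.5837,-.1052,.06,-1.618 (array([ 0.1315, -0.0815,  0.5606]), np.float64(-0.002))
pack 0.8 [ 0.3854  0.3288 -0.0431] 58.0 top [0.3864 0.3288 0.0156] 4.5 side [ 0.3864  0.337  -0.2245]
cover 0.94 [ 0.3593 -0.3679  1.4657] 58.0 top [ 0.3601 -0.369   1.4762] 19.7 side [ 0.3591 -0.3678  1.4682]
cover 0.74 [ 0.4595 -0.3715  1.6518] 73.1 top [ 0.4604 -0.3729  1.6592] 15.2 side [ 0.4595 -0.3715  1.6519]
cover 0.73 [ 0.5659 -0.3716  1.4546] 70.3 top [ 0.5671 -0.3725  1.4688] 15.4 side [ 0.5653 -0.3716  1.4543]
cover 0.34 [ 0.3673 -0.0373  1.389 ] 1050.5 top [ 0.3681 -0.0388  1.3188] 267.4 side [ 0.3644 -0.0319  1.4332]
```

Call:
play_rows --commands '[[[1,0.13,-0.08,0,0],[1,0.1315,-0.0815,0.2,0],[1,0.1315,-0.0815,0.4,0],[1,0.1315,-0.0815,0.56,0],[1,0.1315,-0.0815,0.56,0],[1,0.1315,-0.0815,0.56,0],[1,0.1315,-0.0815,0.56,0]]]'

```text
clock: 11.27
tcp_pos: [0.5848, -0.1065, 0.0618]
orientation: [3.14, -0.084, 0.003]
contact_force: [0.1, 0.4, -0.6]
grip_width: 0.0327
gripper_force: 61.6
```

```bash
python3 g.py ".5837,-.1052,.016,-1.618"
python3 - <<'E'
from h import *
from stat import *
E
python3 - <<'E'
import sys; sys.path.insert(0,'.')
from h import *
f=viewer.grab_frame("side"); c=cam(f); g=viewer.grab_frame("top"); cg=cam(g)
ims=[]
for f,c,k in((f,c,6),(g,cg,6)):
    im=cv2.resize(f["pixels"][:,:,::-1],None,fx=k,fy=k,interpolation=cv2.INTER_CUBIC)
    P=box(-.017,.017,-.015,.055,0,.023)
    b=sw(0,-.09); q=place(P,[b[0],b[1],ST[2]-np.pi/2],.0565)
    cv2.polylines(im,[cv2.convexHull(((proj(c,q)+.5)*k).astype(np.int32))],True,(0,255,0),1)
    m=((proj(c,q).mean(0)+.5)*k).astype(int); ims.append(im[m[1]-250:m[1]+250,max(0,m[0]-200):m[0]+200])
cv2.imwrite("pics/h1.png",np.hstack(ims))
E
```

```text
t 11.27 tcp [ 0.5848 -0.1065  0.0618] closing -1.624 j [-0.62  0.83  1.02  1.93 -0.91  0.93 -0.76] F [ 0.1  0.4 -0.6] w 0.0327 gf 61.6
.5837,-.1052,.016,-1.618 (array([-0.0063, -0.0063,  0.229 ]), np.float64(-0.0041))
```

View pics/h1.png

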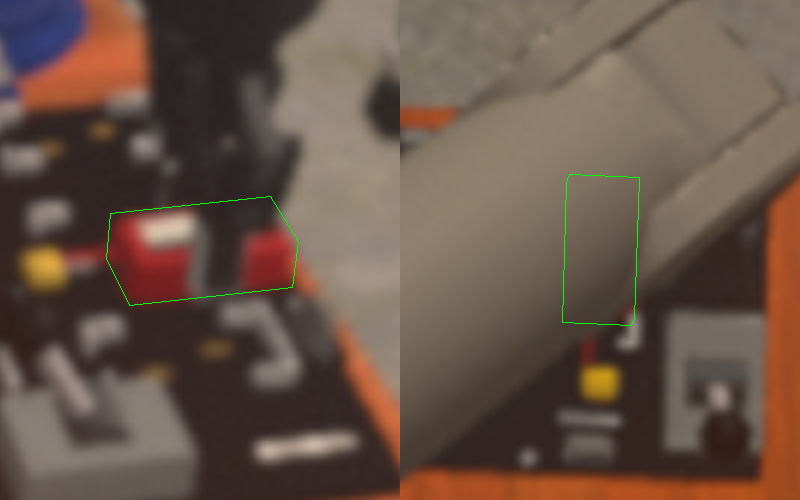

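Call:
play_rows --commands '[[[1,-0.006,-0.006,0.06,-0.004],[1,-0.006,-0.006,0.12,-0.004],[1,-0.006,-0.006,0.17,-0.004],[1,-0.006,-0.006,0.2,-0.004],[1,-0.006,-0.006,0.225,-0.004],[1,-0.006,-0.006,0.225,-0.004],[1,-0.006,-0.006,0.225,-0.004]]]'

```text
clock: 11.95
tcp_pos: [0.582, -0.1039, 0.0157]
orientation: [-3.138, 0.074, 0.002]
contact_force: [-5.9, 4.6, 15.4]
grip_width: 0.0324
gripper_force: 63.9
```

```bash
mv stat.py station.py; python3 g.py ".5837,-.1052,.016,-1.618"
```

```text
t 11.95 tcp [ 0.582  -0.1039  0.0157] closing -1.618 j [-0.58  0.88  0.95  1.95 -0.97  0.86 -0.71] F [-5.9  4.6 15.4] w 0.0324 gf 63.9
.5837,-.1052,.016,-1.618 (array([ 0.009 ,  0.0063, -0.0014]), np.float64(-0.0))
```

Call:
play_rows --commands '[[[-0.2,0,0,0,0],[-1,0,0,0,0],[-1,0,0,-0.1,0],[-1,0,0,-0.3,0],[-1,0,0,-0.5,0],[-1,0,0,-0.7,0],[-1,0,0,-0.9,-0.08],[-1,0,0,-0.9,-0.16],[-1,0,0,-0.9,-0.23],[-1,0,0,-0.9,-0.3],[-1,0,0,-0.9,-0.37],[-1,0,0,-0.9,-0.37]]]'

```text
clock: 12.95
tcp_pos: [0.5828, -0.1044, 0.1951]
orientation: [-3.028, -0.835, -0.002]
contact_force: [0.1, 0.2, 0.0]
grip_width: 0.0855
gripper_force: 0.0
```

```bash
python3 g.py ".4045,.1013,.2,.225"
```

```text
t 12.95 tcp [ 0.5828 -0.1044  0.1951] closing -1.033 j [-0.67  0.6   1.07  1.84 -0.6   1.06 -0.4 ] F [0.1 0.2 0. ] w 0.0855 gf 0.0
.4045,.1013,.2,.225 (array([-0.2386, -1.34  , -0.0247]), np.float64(-0.8009))
```

Call:
play_rows --commands '[[[-1,-0.02,-0.13,0,-0.08],[-1,-0.05,-0.27,0,-0.15],[-1,-0.07,-0.4,0,-0.22],[-1,-0.1,-0.54,0,-0.3],[-1,-0.12,-0.67,0,-0.37],[-1,-0.14,-0.8,0,-0.44],[-1,-0.16,-0.9,0,-0.5],[-1,-0.16,-0.9,0,-0.58],[-1,-0.16,-0.9,0,-0.66],[-1,-0.16,-0.9,0,-0.73],[-1,-0.16,-0.9,0,-0.8],[-1,-0.16,-0.9,0,-0.8]]]'

```text
clock: 13.95
tcp_pos: [0.4634, 0.0342, 0.1948]
orientation: [-1.964, -2.452, -0.0]
contact_force: [-0.5, -0.6, -1.0]
grip_width: 0.0849
gripper_force: 0.0
```

```bash
python3 g.py ".4045,.1013,.09,.225";python3 look.py | grep pack
```

```text
t 13.95 tcp [0.4634 0.0342 0.1948] closing 0.22 j [-0.99  0.24  0.92  2.12 -0.24  0.89  0.29] F [-0.5 -0.6 -1. ] w 0.0849 gf 0.0
.4045,.1013,.09,.225 (array([ 0.3916, -0.2139,  0.5241]), np.float64(-0.003))
pack 0.85 [ 0.6036 -0.1025  1.4917] 131.1 top [ 0.6031 -0.1066  1.5125] 7.0 side [ 0.6054 -0.094   1.3932]
pack 0.59 [ 0.3854  0.3295 -0.0325] 61.1 top [0.3864 0.3289 0.0165] 6.5 side [ 0.3862  0.335  -0.2125]
```

Call:
play_rows --commands '[[[-1,0.2,-0.1,0.05,0],[-1,0.39,-0.214,0.2,0],[-1,0.39,-0.214,0.4,0],[-1,0.39,-0.214,0.52,0],[-1,0.39,-0.214,0.52,0],[-1,0.39,-0.214,0.52,0],[-1,0.39,-0.214,0.52,0],[-1,0.39,-0.214,0.52,0]]]'

```text
clock: 14.82
tcp_pos: [0.4066, 0.1009, 0.0926]
orientation: [1.966, 2.448, 0.005]
contact_force: [0.8, -0.6, -0.4]
grip_width: 0.0853
gripper_force: 0.0
```

```bash
python3 g.py ".4045,.1013,.005,.225"
```

```text
t 14.82 tcp [0.4066 0.1009 0.0926] closing 0.218 j [-1.03  0.35  0.77  2.3  -0.42  0.62  0.27] F [ 0.8 -0.6 -0.4] w 0.0853 gf 0.0
.4045,.1013,.005,.225 (array([ 0.0037, -0.0112,  0.4382]), np.float64(-0.0047))
```

Call:
play_rows --commands '[[[-1,0.004,-0.011,0.2,-0.005],[-1,0.004,-0.011,0.35,-0.005],[-1,0.004,-0.011,0.438,-0.005],[-1,0.004,-0.011,0.438,-0.005],[-1,0.004,-0.011,0.438,-0.005],[0.2,0.004,-0.011,0.438,-0.005],[1,0.004,-0.011,0.438,-0.005],[1,0.004,-0.011,0.438,-0.005],[1,0.004,-0.011,0.438,-0.005],[1,0.004,-0.011,0.438,-0.005],[1,0.004,-0.011,0.438,-0.005],[1,0.004,-0.011,0.438,-0.005]]]'

```text
clock: 15.82
tcp_pos: [0.4031, 0.1019, 0.0043]
orientation: [-1.955, -2.459, -0.003]
contact_force: [-2.4, -0.1, 16.3]
grip_width: 0.0324
gripper_force: 58.6
```

```bash
python3 g.py ".588,-.0153,.12,-1.618"
```

```text
t 15.82 tcp [0.4031 0.1019 0.0043] closing 0.227 j [-0.82  0.53  0.52  2.34 -0.67  0.41  0.49] F [-2.4 -0.1 16.3] w 0.0324 gf 58.6
.588,-.0153,.12,-1.618 (array([-0.7785,  0.7697, -0.5781]), np.float64(-0.8253))
```

Call:
play_rows --commands '[[[1,0,0,-0.1,0],[1,0,0,-0.3,0],[1,0,0,-0.5,0],[1,0,0,-0.6,0],[1,-0.1,0.1,-0.6,0.08],[1,-0.2,0.2,-0.6,0.15],[1,-0.3,0.3,-0.6,0.22],[1,-0.4,0.4,-0.6,0.3],[1,-0.5,0.5,-0.6,0.37],[1,-0.6,0.6,-0.6,0.44],[1,-0.7,0.7,-0.6,0.52],[1,-0.778,0.77,-0.6,0.6]]]'

```text
clock: 16.82
tcp_pos: [0.5892, -0.0163, 0.1235]
orientation: [2.86, 1.297, 0.001]
contact_force: [-0.2, -0.2, -1.2]
grip_width: 0.033
gripper_force: 61.5
```

Call:
play_rows --commands '[[[1,0,0,0,0.08],[1,0,0,0,0.15],[1,0,0,0,0.22],[1,0,0,0,0.3],[1,0,0,0,0.37],[1,0,0,0,0.44],[1,0,0,0,0.52],[1,0,0,0,0.575],[1,0,0,0,0.575],[1,0,0,0,0.575],[1,0,0,0,0.575]]]'

```text
clock: 17.73
tcp_pos: [0.5874, -0.0151, 0.1233]
orientation: [-3.141, 0.067, 0.0]
contact_force: [-0.2, -0.0, -0.8]
grip_width: 0.0327
gripper_force: 61.6
```

```bash
python3 g.py ".588,-.0153,.06,-1.618"; python3 look.py | grep pack
```

```text
t 17.73 tcp [ 0.5874 -0.0151  0.1233] closing -1.614 j [-0.85  0.8   1.17  1.91 -0.87  1.05 -0.91] F [-0.2 -0.  -0.8] w 0.0327 gf 61.6
.588,-.0153,.06,-1.618 (array([0.0032, 0.0007, 0.3165]), np.float64(0.0028))
pack 0.7 [-0.6835  0.6324  1.9142] 0.0 top [ 0.4595 -0.3742  0.1112] 241.2 side [-0.6835  0.6324  1.9142]
pack 0.56 [ 0.6035 -0.1025  1.472 ] 133.5 top [ 0.6033 -0.1064  1.5314] 6.1 side [ 0.606  -0.0939  1.3938]
```

Call:
play_rows --commands '[[[1,0.003,0.001,0.1,0.003],[1,0.003,0.001,0.2,0.003],[1,0.003,0.001,0.3,0.003],[1,0.003,0.001,0.36,0.003],[1,0.003,0.001,0.42,0.003],[1,0.003,0.001,0.46,0.003],[1,0.003,0.001,0.5,0.003],[1,0.003,0.001,0.52,0.003],[1,0.003,0.001,0.535,0.003],[1,0.003,0.001,0.535,0.003],[1,0.003,0.001,0.535,0.003]]]'

```text
clock: 18.85
tcp_pos: [0.5886, -0.0157, 0.0168]
orientation: [3.141, -0.079, 0.002]
contact_force: [-0.5, 0.3, -0.6]
grip_width: 0.0324
gripper_force: 61.6
```

```bash
python3 g.py ".588,-.0153,.016,-1.618"
```

```text
t 18.85 tcp [ 0.5886 -0.0157  0.0168] closing -1.621 j [-0.76  0.92  1.01  1.96 -1.03  0.9  -0.81] F [-0.5  0.3 -0.6] w 0.0324 gf 61.6
.588,-.0153,.016,-1.618 (array([-0.0029, -0.0019,  0.0038]), np.float64(-0.002))
```

Call:
play_rows --commands '[[[-0.2,0,0,0.003,0],[-1,0,0,0,0],[-1,0,0,-0.1,0],[-1,0,0,-0.3,0],[-1,0,0,-0.5,0],[-1,0,0,-0.7,0],[-1,0,0,-0.9,-0.08],[-1,0,0,-1,-0.16],[-1,0,0,-1,-0.23],[-1,0,0,-1,-0.3],[-1,0,0,-1,-0.37],[-1,0,0,-1,-0.37]]]'

```text
clock: 19.85
tcp_pos: [0.5882, -0.0157, 0.217]
orientation: [-3.029, -0.829, -0.002]
contact_force: [-0.2, 0.4, -0.2]
grip_width: 0.0855
gripper_force: 0.0
```

```bash
python3 g.py ".43,.1,.3,.016"
```

```text
t 19.85 tcp [ 0.5882 -0.0157  0.217 ] closing -1.036 j [-0.88  0.61  1.16  1.83 -0.62  1.12 -0.52] F [-0.2  0.4 -0.2] w 0.0855 gf 0.0
.43,.1,.3,.016 (array([-0.3852, -0.9008, -0.4151]), np.float64(-0.67))
```

Call:
play_rows --commands '[[[-1,-0.06,-0.15,-0.1,-0.08],[-1,-0.12,-0.3,-0.2,-0.15],[-1,-0.19,-0.45,-0.3,-0.22],[-1,-0.25,-0.6,-0.415,-0.3],[-1,-0.32,-0.75,-0.415,-0.37],[-1,-0.385,-0.9,-0.415,-0.44],[-1,-0.385,-0.9,-0.415,-0.52],[-1,-0.385,-0.9,-0.415,-0.6],[-1,-0.385,-0.9,-0.415,-0.67],[-1,-0.385,-0.9,-0.415,-0.67],[-1,-0.385,-0.9,-0.415,-0.67]]]'

```text
clock: 20.77
tcp_pos: [0.4301, 0.1005, 0.2989]
orientation: [-2.202, -2.236, -0.001]
contact_force: [0.8, 0.3, 0.3]
grip_width: 0.0854
gripper_force: 0.0
```

```bash
python3 g.py ".3861,.3488,.3,.016" ".3861,.3488,.1,.016"; python3 look.py | grep pack
```

```text
t 20.77 tcp [0.4301 0.1005 0.2989] closing 0.015 j [-1.74 -0.21  1.27  2.04  0.22  1.17 -0.55] F [0.8 0.3 0.3] w 0.0854 gf 0.0
.3861,.3488,.3,.016 (array([ 1.2445, -0.2007, -0.0023]), np.float64(-0.0004))
.3861,.3488,.1,.016 (array([ 1.2422, -0.199 ,  0.9977]), np.float64(-0.0004))
pack 0.87 [ 0.6037 -0.1027  1.4864] 132.8 top [ 0.6032 -0.1063  1.5342] 6.7 side [ 0.6061 -0.0936  1.401 ]
pack 0.79 [ 0.6094 -0.0144  1.4693] 177.0 top [ 0.6087 -0.0173  1.5117] 6.7 side [ 0.6124 -0.0047  1.3925]
pack 0.54 [ 0.3855  0.3294 -0.0453] 61.1 top [0.3865 0.3291 0.0324] 6.9 side [ 0.3864  0.3381 -0.2638]
```

Call:
play_rows --commands '[[[-1,0.2,-0.03,0,0],[-1,0.4,-0.06,0,0],[-1,0.6,-0.1,0,0],[-1,0.8,-0.13,0,0],[-1,1,-0.16,0,0],[-1,1,-0.2,0.2,0],[-1,1,-0.2,0.4,0],[-1,1,-0.2,0.6,0],[-1,1,-0.2,0.6,0]]]'

```text
clock: 21.72
tcp_pos: [0.3846, 0.297, 0.1729]
orientation: [2.209, 2.23, -0.02]
contact_force: [-0.3, -0.7, -0.5]
grip_width: 0.0852
gripper_force: 0.0
```

Call:
play_rows --commands '[[[-1,0.12,0,0,0],[-1,0.242,0,0.2,0],[-1,0.242,0,0.38,0],[-1,0.242,0,0.38,0],[-1,0.242,0,0.38,0],[-1,0.242,0,0.38,0],[-1,0.242,0,0.38,0]]]'

```text
clock: 22.3
tcp_pos: [0.3892, 0.3488, 0.106]
orientation: [-2.21, -2.233, -0.006]
contact_force: [0.2, -0.1, 0.5]
grip_width: 0.0853
gripper_force: 0.0
```

```bash
python3 g.py ".3861,.3488,.005,.016"
```

```text
t 22.3 tcp [0.3892 0.3488 0.106 ] closing 0.01 j [-1.54  0.56  0.91  2.07 -0.62  0.8  -0.24] F [ 0.2 -0.1  0.5] w 0.0853 gf 0.0
.3861,.3488,.005,.016 (array([-0.0013, -0.0169,  0.505 ]), np.float64(-0.0036))
```

Call:
play_rows --commands '[[[-1,0,-0.017,0.2,-0.004],[-1,0,-0.017,0.4,-0.004],[-1,0,-0.017,0.505,-0.004],[-1,0,-0.017,0.505,-0.004],[-1,0,-0.017,0.505,-0.004],[0.2,0,-0.017,0.505,-0.004],[1,0,-0.017,0.505,-0.004],[1,0,-0.017,0.505,-0.004],[1,0,-0.017,0.505,-0.004],[1,0,-0.017,0.505,-0.004],[1,0,-0.017,0.505,-0.004],[1,0,-0.017,0.505,-0.004]]]'

```text
clock: 23.3
tcp_pos: [0.3847, 0.3493, 0.0036]
orientation: [-2.2, -2.242, -0.003]
contact_force: [-2.0, -0.6, 11.9]
grip_width: 0.0326
gripper_force: 59.5
```

Call:
play_rows --commands '[[[1,0,0,-0.1,0],[1,0,0,-0.3,0],[1,0,0,-0.5,0],[1,0,0,-0.7,0],[1,0,0,-0.9,0],[1,0,0,-1,0],[1,0,0,-1,0.08],[1,0,0,-1,0.15],[1,0,0,-1,0.15],[1,0,0,-1,0.15]]]'

```text
clock: 24.13
tcp_pos: [0.3838, 0.3483, 0.2022]
orientation: [2.445, 1.972, -0.001]
contact_force: [0.4, -0.4, -1.0]
grip_width: 0.0326
gripper_force: 60.8
```

```bash
python3 g.py ".4,.1,.3,-1.0" ".5922,.0746,.3,-1.618"
```

```text
t 24.13 tcp [0.3838 0.3483 0.2022] closing -0.214 j [-1.73  0.46  1.15  2.01 -0.5   1.   -0.55] F [ 0.4 -0.4 -1. ] w 0.0326 gf 60.8
.4,.1,.3,-1.0 (array([-1.1964,  0.3425, -0.4883]), np.float64(0.5006))
.5922,.0746,.3,-1.618 (array([-1.1167,  1.3086, -0.4885]), np.float64(0.8941))
```

Call:
play_rows --commands '[[[1,-0.1,0.03,-0.2,0.05],[1,-0.25,0.07,-0.4,0.1],[1,-0.4,0.11,-0.49,0.15],[1,-0.55,0.16,-0.49,0.2],[1,-0.7,0.2,-0.49,0.25],[1,-0.85,0.24,-0.49,0.3],[1,-1,0.29,-0.49,0.36],[1,-1,0.29,-0.49,0.42],[1,-1,0.29,-0.49,0.48],[1,-1,0.29,-0.49,0.48]]]'

```text
clock: 24.97
tcp_pos: [0.3978, 0.1391, 0.3002]
orientation: [-3.001, -0.923, -0.0]
contact_force: [1.0, 0.3, -0.9]
grip_width: 0.0325
gripper_force: 61.0
```

```bash
python3 g.py ".5922,.0746,.3,-1.618" ".5922,.0746,.12,-1.618"
```

```text
t 24.97 tcp [0.3978 0.1391 0.3002] closing -0.974 j [-1.7  -0.23  1.1   2.08  0.22  1.18 -1.67] F [ 1.   0.3 -0.9] w 0.0325 gf 61.0
.5922,.0746,.3,-1.618 (array([ 6.228e-01,  8.128e-01, -4.000e-04]), np.float64(0.4098))
.5922,.0746,.12,-1.618 (array([0.622 , 0.8146, 0.8996]), np.float64(0.4098))
```

Call:
play_rows --commands '[[[1,0.12,0.16,0,0.08],[1,0.24,0.32,0,0.15],[1,0.36,0.48,0,0.22],[1,0.48,0.64,0,0.3],[1,0.622,0.814,0,0.37],[1,0.622,0.814,0,0.41],[1,0.622,0.814,0.2,0.41],[1,0.622,0.814,0.4,0.41],[1,0.622,0.814,0.6,0.41],[1,0.622,0.814,0.8,0.41],[1,0.622,0.814,0.9,0.41],[1,0.622,0.814,0.9,0.41]]]'

```text
clock: 25.97
tcp_pos: [0.5878, 0.0774, 0.1136]
orientation: [3.138, -0.06, -0.018]
contact_force: [-2.0, 0.5, -1.1]
grip_width: 0.0327
gripper_force: 60.9
```

```bash
python3 g.py ".5922,.0746,.06,-1.618" ".5922,.0746,.017,-1.618"
python3 - <<'E'
from h import *
f=viewer.grab_frame("top");c=cam(f)
for z in(0.02,.05,.1): print(ray(c,(274,176),z).round(3))
cv2.imwrite("pics/a.png",cv2.resize(f["pixels"][130:230,200:340,::-1],None,fx=5,fy=5)[:500])
E
```

```text
t 25.97 tcp [0.5878 0.0774 0.1136] closing -1.609 j [-0.91  0.7   0.97  1.89 -0.7   0.95 -1.21] F [-2.   0.5 -1.1] w 0.0327 gf 60.9
.5922,.0746,.06,-1.618 (array([0.0257, 0.0124, 0.2679]), np.float64(0.0059))
.5922,.0746,.017,-1.618 (array([0.0281, 0.0116, 0.4829]), np.float64(0.0059))
[0.567 0.12  0.02 ]
[0.563 0.117 0.05 ]
[0.557 0.111 0.1  ]
```

View pics/a.png

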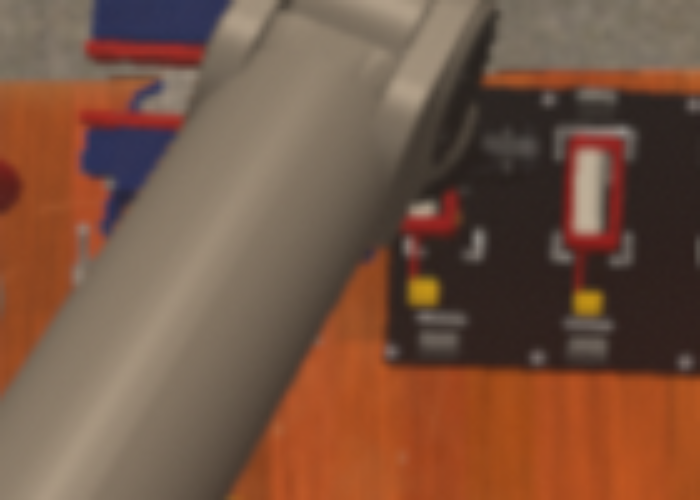

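Call:
play_rows --commands '[[[1,0.027,0.012,0,0.006],[1,0.027,0.012,0.1,0.006],[1,0.027,0.012,0.2,0.006],[1,0.027,0.012,0.26,0.006],[1,0.027,0.012,0.26,0.006],[1,0.027,0.012,0.26,0.006]]]'

```text
clock: 26.52
tcp_pos: [0.5986, 0.0741, 0.0696]
orientation: [-3.14, 0.082, -0.002]
contact_force: [-0.4, 0.5, -1.0]
grip_width: 0.0327
gripper_force: 61.0
```

```bash
python3 g.py ".5922,.0746,.016,-1.618"
```

```text
t 26.52 tcp [0.5986 0.0741 0.0696] closing -1.623 j [-0.85  0.76  0.9   1.9  -0.78  0.88 -1.17] F [-0.4  0.5 -1. ] w 0.0327 gf 61.0
.5922,.0746,.016,-1.618 (array([-0.0324, -0.0009,  0.2682]), np.float64(-0.0034))
```

Call:
play_rows --commands '[[[1,-0.032,-0.001,0.05,-0.003],[1,-0.032,-0.001,0.1,-0.003],[1,-0.032,-0.001,0.13,-0.003],[1,-0.032,-0.001,0.17,-0.003],[1,-0.032,-0.001,0.21,-0.003],[1,-0.032,-0.001,0.24,-0.003],[1,-0.032,-0.001,0.26,-0.003],[1,-0.032,-0.001,0.265,-0.003],[1,-0.032,-0.001,0.265,-0.003]]]'

```text
clock: 27.27
tcp_pos: [0.5909, 0.0744, 0.0157]
orientation: [-3.14, 0.077, 0.002]
contact_force: [-3.8, 1.3, 8.0]
grip_width: 0.0328
gripper_force: 62.0
```

```bash
python3 g.py ".5922,.0746,.016,-1.618"
```

```text
t 27.27 tcp [0.5909 0.0744 0.0157] closing -1.62 j [-0.81  0.81  0.82  1.93 -0.85  0.79 -1.11] F [-3.8  1.3  8. ] w 0.0328 gf 62.0
.5922,.0746,.016,-1.618 (array([ 0.0067, -0.0011, -0.0013]), np.float64(-0.0012))
```

Call:
play_rows --commands '[[[0,0,0,0,0],[-0.2,0,0,0,0],[-0.2,0,0,0,0],[-0.2,0,0,-0.1,0],[-0.2,0,0,-0.3,0],[-0.2,0,0,-0.5,0],[-1,0,0,-0.7,0],[-1,0,0,-0.9,-0.08],[-1,0,0,-1,-0.16],[-1,0,0,-1,-0.23],[-1,0,0,-1,-0.3],[-1,0,0,-1,-0.3]]]'

```text
clock: 28.27
tcp_pos: [0.5915, 0.0745, 0.2161]
orientation: [-3.069, -0.664, -0.003]
contact_force: [-0.6, 0.6, -0.0]
grip_width: 0.0856
gripper_force: 0.0
```

```bash
python3 g.py ".567,-.372,.215,-.104"; python3 look.py
```

```text
t 28.27 tcp [0.5915 0.0745 0.2161] closing -1.144 j [-0.92  0.52  0.97  1.81 -0.49  1.07 -0.91] F [-0.6  0.6 -0. ] w 0.0856 gf 0.0
.567,-.372,.215,-.104 (array([-1.0347,  1.9822,  0.002 ]), np.float64(-0.6624))
pack 0.79 [0.6099 0.0719 1.3468] 230.5 top [0.6065 0.0718 1.4569] 51.8 side [0.6143 0.0845 1.2967]
pack 0.68 [ 0.609  -0.015   1.4161] 183.6 top [ 0.6087 -0.0173  1.5117] 6.2 side [ 0.612  -0.0053  1.3573]
pack 0.62 [ 0.5644 -0.099  -1.5881] 132.2 top [ 0.5633 -0.1045 -1.6172] 6.8 side [ 0.5659 -0.0869 -1.7371]
cover 0.95 [ 0.5659 -0.372   1.4505] 71.3 top [ 0.5672 -0.3727  1.4681] 16.9 side [ 0.5655 -0.3712  1.4458]
cover 0.93 [ 0.4597 -0.3717  1.656 ] 69.7 top [ 0.4604 -0.3729  1.6609] 15.9 side [ 0.4597 -0.3717  1.656 ]
cover 0.84 [ 0.3592 -0.3682  1.4667] 58.8 top [ 0.3601 -0.3691  1.4791] 20.7 side [ 0.3591 -0.3678  1.4684]
```

Call:
play_rows --commands '[[[-1,-0.1,0.18,0,-0.06],[-1,-0.2,0.36,0,-0.12],[-1,-0.3,0.54,0,-0.18],[-1,-0.4,0.72,0,-0.24],[-1,-0.5,0.9,0,-0.3],[-1,-0.517,0.99,0,-0.36],[-1,-0.517,0.99,0,-0.43],[-1,-0.517,0.99,0,-0.5],[-1,-0.517,0.99,0,-0.58],[-1,-0.517,0.99,0,-0.66],[-1,-0.517,0.99,0,-0.66]]]'

```text
clock: 29.38
tcp_pos: [0.5778, -0.1488, 0.2148]
orientation: [-2.339, -2.096, 0.001]
contact_force: [0.2, 0.8, -0.3]
grip_width: 0.0853
gripper_force: 0.0
```

```bash
python3 g.py ".567,-.372,.215,-.104" ".567,-.372,.12,-.104"
```

```text
t 29.38 tcp [ 0.5778 -0.1488  0.2148] closing -0.11 j [-0.38  0.43  0.7   1.8  -0.32  1.02  0.34] F [ 0.2  0.8 -0.3] w 0.0853 gf 0.0
.567,-.372,.215,-.104 (array([-1.1152e+00,  6.8300e-02, -1.0000e-03]), np.float64(-0.0035))
.567,-.372,.12,-.104 (array([-1.1152,  0.0687,  0.474 ]), np.float64(-0.0035))
```

Call:
play_rows --commands '[[[-1,-0.2,0.02,0,-0.003],[-1,-0.4,0.04,0.1,-0.003],[-1,-0.6,0.05,0.2,-0.003],[-1,-0.8,0.06,0.3,-0.003],[-1,-1,0.068,0.47,-0.003],[-1,-1,0.068,0.47,-0.003],[-1,-1,0.068,0.47,-0.003]]]'

```text
clock: 29.97
tcp_pos: [0.5652, -0.3532, 0.1177]
orientation: [-2.347, -2.084, 0.009]
contact_force: [-0.5, 0.6, -0.0]
grip_width: 0.0852
gripper_force: 0.0
```

Call:
play_rows --commands '[[[-1,-0.115,0,0,0],[-1,-0.115,0,0,0],[-1,-0.115,0,0,0],[-1,-0.115,0,0,0]]]'

```text
clock: 30.3
tcp_pos: [0.5675, -0.3703, 0.1214]
orientation: [-2.338, -2.098, -0.001]
contact_force: [0.7, 0.7, -0.1]
grip_width: 0.0853
gripper_force: 0.0
```

```bash
python3 g.py ".567,-.372,.034,-.104"
```

```text
t 30.3 tcp [ 0.5675 -0.3703  0.1214] closing -0.108 j [ 0.07  0.67  0.62  1.67 -0.46  0.95  0.75] F [ 0.7  0.7 -0.1] w 0.0853 gf 0.0
.567,-.372,.034,-.104 (array([-0.009 , -0.0018,  0.437 ]), np.float64(-0.0024))
```

Call:
play_rows --commands '[[[-1,-0.009,0,0.2,-0.002],[-1,-0.009,0,0.35,-0.002],[-1,-0.009,0,0.437,-0.002],[-1,-0.009,0,0.437,-0.002],[0,-0.009,0,0.437,-0.002],[1,-0.009,0,0.437,-0.002],[1,-0.009,0,0.437,-0.002],[1,-0.009,0,0.437,-0.002],[1,-0.009,0,0.437,-0.002],[1,-0.009,0,0.437,-0.002],[1,-0.009,0,0.437,-0.002],[1,-0.009,0,0.437,-0.002]]]' --grip_force 90

```text
clock: 31.3
tcp_pos: [0.5672, -0.3737, 0.035]
orientation: [2.333, 2.102, 0.001]
contact_force: [-2.5, 1.4, 5.2]
grip_width: 0.0142
gripper_force: 88.9
```

```bash
python3 g.py
```

```text
t 31.3 tcp [ 0.5672 -0.3737  0.035 ] closing -0.104 j [ 0.12  0.77  0.55  1.71 -0.53  0.81  0.81] F [-2.5  1.4  5.2] w 0.0142 gf 88.9
```

Call:
play_rows --commands '[[[1,0,0,-0.1,0],[1,0,0,-0.3,0],[1,0,0,-0.5,0],[1,0,0,-0.7,0],[1,0,0,-0.85,0.06],[1,0.15,0,-0.85,0.12],[1,0.3,0,-0.85,0.18],[1,0.45,0,-0.85,0.25],[1,0.6,0,-0.85,0.32],[1,0.75,0,-0.85,0.39],[1,0.9,0,-0.85,0.46],[1,1,0,-0.85,0.54]]]'

```text
clock: 32.3
tcp_pos: [0.5877, -0.1708, 0.2035]
orientation: [-2.991, -0.953, -0.001]
contact_force: [0.4, -0.2, -1.7]
grip_width: 0.0137
gripper_force: 88.1
```

Call:
play_rows --commands '[[[1,0,0,0,0.08],[1,0,0,0,0.15],[1,0,0,0,0.22],[1,0,0,0,0.3],[1,0,0,0,0.36],[1,0,0,0,0.42],[1,0,0,0,0.42],[1,0,0,0,0.42],[1,0,0,0,0.42]]]'

```text
clock: 33.05
tcp_pos: [0.5873, -0.1745, 0.2038]
orientation: [-3.141, 0.059, 0.0]
contact_force: [-0.6, 0.7, -0.6]
grip_width: 0.0138
gripper_force: 88.1
```

```bash
cat > t.py <<'E'
from h import *
import sys,subprocess
# t.py dx(station) by z...
dx,by=float(sys.argv[1]),float(sys.argv[2])
a=[str((*map(float,sw(dx,by)[:2].round(4)),float(z),-1.6182)) for z in sys.argv[3:]]
print(subprocess.run(["python3","g.py"]+a,capture_output=True,text=True).stdout)
E
python3 t.py -.001 -.09 .2 .09 .06 .047
```

```text
t 33.05 tcp [ 0.5873 -0.1745  0.2038] closing -1.608 j [-0.55  0.64  1.09  1.79 -0.63  1.11 -0.85] F [-0.6  0.7 -0.6] w 0.0138 gf 88.1
(0.5627, -0.1043, 0.2, -1.6182) (array([-0.1361, -0.3459,  0.0192]), np.float64(0.0062))
(0.5627, -0.1043, 0.09, -1.6182) (array([-0.1361, -0.3459,  0.5692]), np.float64(0.0062))
(0.5627, -0.1043, 0.06, -1.6182) (array([-0.136 , -0.3458,  0.7192]), np.float64(0.0062))
(0.5627, -0.1043, 0.047, -1.6182) (array([-0.136 , -0.3458,  0.7842]), np.float64(0.0062))
```

Call:
play_rows --commands '[[[1,-0.07,-0.17,0,0.006],[1,-0.136,-0.346,0,0.006],[1,-0.136,-0.346,0.1,0.006],[1,-0.136,-0.346,0.3,0.006],[1,-0.136,-0.346,0.5,0.006],[1,-0.136,-0.346,0.57,0.006],[1,-0.136,-0.346,0.57,0.006],[1,-0.136,-0.346,0.57,0.006],[1,-0.136,-0.346,0.57,0.006]]]'

```text
clock: 33.8
tcp_pos: [0.5644, -0.1054, 0.092]
orientation: [3.14, -0.079, 0.005]
contact_force: [0.1, 0.6, 0.1]
grip_width: 0.0138
gripper_force: 88.2
```

```bash
python3 t.py -.001 -.09 .065 .047
cat > ov.py <<'E'
import sys
from h import *
z0=float(sys.argv[1]); by=float(sys.argv[2]); k=5; ims=[]
b=sw(0,by)
for n in("side","top"):
    f=viewer.grab_frame(n);c=cam(f)
    im=cv2.resize(f["pixels"][:,:,::-1],None,fx=k,fy=k,interpolation=cv2.INTER_CUBIC)
    for P in COVER:
        q=place(P,[b[0],b[1],ST[2]],z0); cv2.polylines(im,[cv2.convexHull(((proj(c,q)+.5)*k).astype(np.int32))],True,(0,255,0),1)
    m=((proj(c,q).mean(0)+.5)*k).astype(int); ims.append(im[m[1]-250:m[1]+250,m[0]-200:m[0]+200])
cv2.imwrite(sys.argv[3],np.hstack(ims))
E
python3 ov.py .055 -.09 pics/c1.png
```

```text
t 33.8 tcp [ 0.5644 -0.1054  0.092 ] closing -1.621 j [-0.61  0.71  0.98  1.96 -0.77  0.89 -0.85] F [0.1 0.6 0.1] w 0.0138 gf 88.2
(0.5627, -0.1043, 0.065, -1.6182) (array([-0.0089, -0.0052,  0.1349]), np.float64(-0.0018))
(0.5627, -0.1043, 0.047, -1.6182) (array([-0.0092, -0.0053,  0.2249]), np.float64(-0.0018))
```

View pics/c1.png

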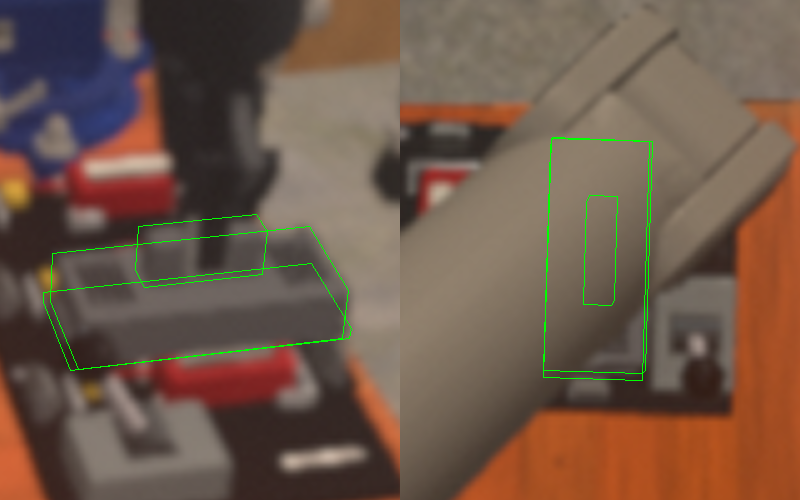

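Call:
play_rows --commands '[[[1,-0.009,-0.005,0.03,-0.002],[1,-0.009,-0.005,0.06,-0.002],[1,-0.009,-0.005,0.09,-0.002],[1,-0.009,-0.005,0.12,-0.002],[1,-0.009,-0.005,0.14,-0.002],[1,-0.009,-0.005,0.155,-0.002],[1,-0.009,-0.005,0.17,-0.002],[1,-0.009,-0.005,0.185,-0.002],[1,-0.009,-0.005,0.2,-0.002],[1,-0.009,-0.005,0.21,-0.002],[1,-0.009,-0.005,0.22,-0.002],[1,-0.009,-0.005,0.225,-0.002]]]'

```text
clock: 34.9
tcp_pos: [0.5615, -0.1033, 0.0468]
orientation: [-3.138, 0.073, -0.001]
contact_force: [-9.3, 6.3, 36.3]
grip_width: 0.0141
gripper_force: 93.6
```

```bash
python3 t.py -.001 -.09 .047
```

```text
t 34.9 tcp [ 0.5615 -0.1033  0.0468] closing -1.618 j [-0.57  0.76  0.9   1.99 -0.84  0.82 -0.79] F [-9.3  6.3 36.3] w 0.0141 gf 93.6
(0.5627, -0.1043, 0.047, -1.6182) (array([ 0.0062,  0.0049, -0.001 ]), np.float64(0.0004))
```

Call:
play_rows --commands '[[[1,0,0,-0.01,0],[0,0,0,-0.01,0],[-1,0,0,-0.01,0],[-1,0,0,-0.01,0],[-1,0,0,-0.1,0],[-1,0,0,-0.3,0],[-1,0,0,-0.5,-0.08],[-1,0,0,-0.7,-0.16],[-1,0,0,-0.8,-0.23],[-1,0,0,-0.8,-0.3],[-1,0,0,-0.8,-0.37],[-1,0,0,-0.8,-0.37]]]'

```text
clock: 35.9
tcp_pos: [0.5613, -0.1031, 0.2053]
orientation: [-3.028, -0.836, -0.002]
contact_force: [-0.2, -0.1, 0.1]
grip_width: 0.0853
gripper_force: 0.0
```

```bash
python3 g.py ".4604,-.373,.2,.09"
cat > cf.py <<'E'
from h import *
import sys
# fit covers in the bays (z free) : cf.py by
F=[viewer.grab_frame("top"),viewer.grab_frame("side")];C=[cam(f) for f in F]
for s in sys.argv[1:]:
    b=sw(0,float(s)); print(s,b.round(4),end=" ")
    for f,c,n in zip(F,C,("top","side")):
        m=f["pixels"].astype(int).mean(2); 
        m=np.clip((m-55)/25,0,1).astype(np.float32)
        t=cv2.GaussianBlur(m,(0,0),.5)
        def cost(p,z0=None):
            z=p[3] if len(p)>3 else .012
            r=render(c,COVER[1:2],p[:3],z); w=cv2.dilate(render(c,COVER[1:2],[b[0],b[1],ST[2]],.012),np.ones((9,9)))>.05
            return ((r-t)[w]**2).sum()
        p0=np.array([b[0],b[1],ST[2],.012]); S0=p0+np.vstack([np.zeros(4),np.diag([.004,.004,.03,.004])])
        k=4 if n=="side" else 3
        q=minimize(cost,p0[:k],method="Nelder-Mead",options=dict(initial_simplex=S0[:k+1,:k],xatol=2e-4,fatol=1e-2)); print(n,q.x.round(4),round(q.fun,1),end=" ")
    print()
E
python3 cf.py -.09; python3 look.py; python3 ov.py .012 -.09 pics/c2.png
```

```text
t 35.9 tcp [ 0.5613 -0.1031  0.2053] closing -1.032 j [-0.66  0.49  0.99  1.88 -0.48  1.03 -0.49] F [-0.2 -0.1  0.1] w 0.0853 gf 0.0
.4604,-.373,.2,.09 (array([-1.1253,  0.8998,  0.0248]), np.float64(-0.7144))
-.09 [ 0.5637 -0.1043  0.    ] top [ 0.5678 -0.1044 -0.0469] 734.3 side [ 0.4919 -0.3052  0.3481  0.1774] 223.2 
pack 0.85 [0.6116 0.0778 1.4385] 149.9 top [0.6116 0.0769 1.532 ] 9.3 side [0.6139 0.0868 1.3385]
pack 0.6 [ 0.6113 -0.0113  1.1745] 195.3 top [ 0.6144 -0.015   1.243 ] 90.9 side [ 6.1340e-01 -8.0000e-04  1.3375e+00]
pack 0.57 [ 0.6042  0.3544 -0.2786] 257.6 top [ 0.6009  0.3536 -0.4329] 129.5 side [ 0.6014  0.3569 -0.2733]
cover 0.86 [ 0.4594 -0.3723  1.6543] 74.7 top [ 0.4606 -0.3729  1.6615] 16.4 side [ 0.4593 -0.3716  1.6575]
cover 0.66 [ 0.3592 -0.3682  1.4657] 57.7 top [ 0.36   -0.3689  1.4767] 20.0 side [ 0.3589 -0.3678  1.4651]
cover 0.47 [ 0.5452 -0.0188  1.582 ] 1443.4 top [ 0.545  -0.0089  1.5613] 840.7 side [ 0.5454 -0.0291  1.6641]
```

View pics/c2.png

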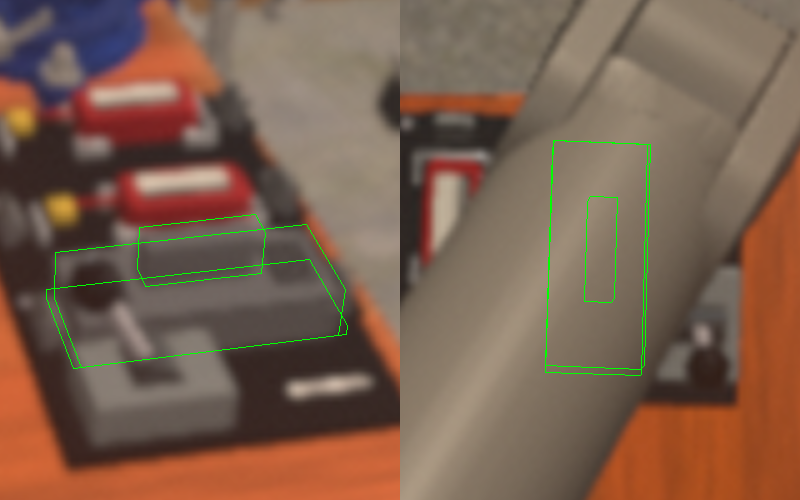

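Call:
play_rows --commands '[[[-1,-0.14,0.11,0,-0.06],[-1,-0.28,0.22,0,-0.12],[-1,-0.42,0.33,0,-0.18],[-1,-0.56,0.45,0,-0.24],[-1,-0.7,0.56,0,-0.3],[-1,-0.84,0.67,0,-0.36],[-1,-0.98,0.78,0,-0.43],[-1,-1,0.9,0,-0.5],[-1,-1,0.9,0,-0.57],[-1,-1,0.9,0,-0.65],[-1,-1,0.9,0,-0.714],[-1,-1,0.9,0,-0.714]]]'

```text
clock: 37.3
tcp_pos: [0.4806, -0.3603, 0.2047]
orientation: [-2.122, -2.316, -0.0]
contact_force: [1.0, -0.3, -0.1]
grip_width: 0.0854
gripper_force: 0.0
```

```bash
python3 g.py ".4605,-.3729,.1,.0905"
```

```text
t 37.3 tcp [ 0.4806 -0.3603  0.2047] closing 0.088 j [ 0.03  0.45  0.68  1.8  -0.33  1.01  0.93] F [ 1.  -0.3 -0.1] w 0.0854 gf 0.0
.4605,-.3729,.1,.0905 (array([-0.0539, -0.1055,  0.5235]), np.float64(-0.0019))
```

Call:
play_rows --commands '[[[-1,-0.054,-0.105,0.1,-0.002],[-1,-0.054,-0.105,0.3,-0.002],[-1,-0.054,-0.105,0.5,-0.002],[-1,-0.054,-0.105,0.52,-0.002],[-1,-0.054,-0.105,0.52,-0.002],[-1,-0.054,-0.105,0.52,-0.002],[-1,-0.054,-0.105,0.52,-0.002]]]'

```text
clock: 37.88
tcp_pos: [0.4623, -0.3736, 0.1032]
orientation: [2.119, 2.314, 0.001]
contact_force: [0.1, -0.3, 1.0]
grip_width: 0.0854
gripper_force: 0.0
```

```bash
python3 g.py ".4605,-.3729,.034,.0905"
```

```text
t 37.88 tcp [ 0.4623 -0.3736  0.1032] closing 0.088 j [ 0.13  0.56  0.6   1.9  -0.43  0.81  1.05] F [ 0.1 -0.3  1. ] w 0.0854 gf 0.0
.4605,-.3729,.034,.0905 (array([ 0.0053, -0.0094,  0.3459]), np.float64(-0.0017))
```

Call:
play_rows --commands '[[[-1,0.004,-0.009,0.2,-0.002],[-1,0.004,-0.009,0.3,-0.002],[-1,0.004,-0.009,0.345,-0.002],[-1,0.004,-0.009,0.345,-0.002],[0,0.004,-0.009,0.345,-0.002],[1,0.004,-0.009,0.345,-0.002],[1,0.004,-0.009,0.345,-0.002],[1,0.004,-0.009,0.345,-0.002],[1,0.004,-0.009,0.345,-0.002],[1,0.004,-0.009,0.345,-0.002],[1,0.004,-0.009,0.345,-0.002],[1,0.004,-0.009,0.345,-0.002]]]'

```text
clock: 38.88
tcp_pos: [0.4595, -0.372, 0.0325]
orientation: [2.117, 2.32, 0.001]
contact_force: [-0.5, 1.3, 5.6]
grip_width: 0.014
gripper_force: 88.0
```

```bash
python3 t.py 0 0 .2
```

```text
t 38.88 tcp [ 0.4595 -0.372   0.0325] closing 0.092 j [ 0.19  0.66  0.52  1.93 -0.51  0.69  1.11] F [-0.5  1.3  5.6] w 0.014 gf 88.0
(0.568, -0.0144, 0.2, -1.6182) (array([ 1.7306,  0.7048, -0.837 ]), np.float64(-0.9114))
```

Call:
play_rows --commands '[[[1,0,0,-0.1,0],[1,0,0,-0.3,0],[1,0,0,-0.5,0],[1,0,0,-0.7,0],[1,0,0,-0.84,0.06],[1,0.15,0.06,-0.84,0.12],[1,0.3,0.12,-0.84,0.18],[1,0.45,0.18,-0.84,0.25],[1,0.6,0.24,-0.84,0.32],[1,0.75,0.3,-0.84,0.39],[1,0.9,0.36,-0.84,0.46],[1,1,0.4,-0.84,0.54]]]'

```text
clock: 39.88
tcp_pos: [0.521, -0.1617, 0.1995]
orientation: [-2.884, -1.241, -0.0]
contact_force: [0.3, 0.1, -1.2]
grip_width: 0.0143
gripper_force: 88.3
```

Call:
play_rows --commands '[[[1,0,0,0,0.08],[1,0,0,0,0.15],[1,0,0,0,0.22],[1,0,0,0,0.3],[1,0,0,0,0.37],[1,0,0,0,0.44],[1,0,0,0,0.5],[1,0,0,0,0.55],[1,0,0,0,0.55],[1,0,0,0,0.55],[1,0,0,0,0.55]]]'

```text
clock: 40.8
tcp_pos: [0.5202, -0.1653, 0.1998]
orientation: [-3.141, 0.073, 0.001]
contact_force: [-0.1, 0.2, -0.9]
grip_width: 0.014
gripper_force: 88.3
```

```bash
python3 t.py .001 0 .2 .09
```

```text
t 40.8 tcp [ 0.5202 -0.1653  0.1998] closing -1.617 j [-0.64  0.53  1.15  1.95 -0.57  1.03 -0.86] F [-0.1  0.2 -0.9] w 0.014 gf 88.3
(0.569, -0.0144, 0.2, -1.6182) (array([ 0.2085, -0.7652, -0.0012]), np.float64(0.0005))
(0.569, -0.0144, 0.09, -1.6182) (array([ 0.2087, -0.7652,  0.5488]), np.float64(0.0005))
```

Call:
play_rows --commands '[[[1,0.05,-0.19,0,0],[1,0.1,-0.38,0,0],[1,0.15,-0.57,0,0],[1,0.208,-0.765,0,0],[1,0.208,-0.765,0.1,0],[1,0.208,-0.765,0.3,0],[1,0.208,-0.765,0.5,0],[1,0.208,-0.765,0.55,0],[1,0.208,-0.765,0.55,0],[1,0.208,-0.765,0.55,0],[1,0.208,-0.765,0.55,0]]]'

```text
clock: 41.72
tcp_pos: [0.5709, -0.0154, 0.0921]
orientation: [-3.141, 0.078, -0.005]
contact_force: [-0.4, -0.3, -0.0]
grip_width: 0.0145
gripper_force: 88.3
```

```bash
python3 t.py .001 0 .06 .046
```

```text
t 41.72 tcp [ 0.5709 -0.0154  0.0921] closing -1.62 j [-0.78  0.71  0.98  1.97 -0.77  0.89 -1.  ] F [-0.4 -0.3 -0. ] w 0.0145 gf 88.3
(0.569, -0.0144, 0.06, -1.6182) (array([-0.0104, -0.0045,  0.1604]), np.float64(-0.0013))
(0.569, -0.0144, 0.046, -1.6182) (array([-0.0106, -0.0045,  0.2304]), np.float64(-0.0013))
```

Call:
play_rows --commands '[[[1,-0.01,-0.004,0.03,-0.001],[1,-0.01,-0.004,0.06,-0.001],[1,-0.01,-0.004,0.09,-0.001],[1,-0.01,-0.004,0.12,-0.001],[1,-0.01,-0.004,0.14,-0.001],[1,-0.01,-0.004,0.155,-0.001],[1,-0.01,-0.004,0.17,-0.001],[1,-0.01,-0.004,0.185,-0.001],[1,-0.01,-0.004,0.2,-0.001],[1,-0.01,-0.004,0.21,-0.001],[1,-0.01,-0.004,0.22,-0.001],[1,-0.01,-0.004,0.22,-0.001]]]'

```text
clock: 42.72
tcp_pos: [0.5675, -0.0137, 0.0453]
orientation: [3.14, -0.074, -0.0]
contact_force: [1.7, -1.1, -5.0]
grip_width: 0.0142
gripper_force: 88.0
```

```bash
python3 t.py .001 0 .0445
```

```text
t 42.72 tcp [ 0.5675 -0.0137  0.0453] closing -1.618 j [-0.73  0.76  0.91  2.   -0.84  0.82 -0.95] F [ 1.7 -1.1 -5. ] w 0.0142 gf 88.0
(0.569, -0.0144, 0.0445, -1.6182) (array([0.0078, 0.0029, 0.0041]), np.float64(0.0))
```

Call:
play_rows --commands '[[[1,0,0,0.005,0],[1,0,0,0.005,0],[0,0,0,0.005,0],[-1,0,0,0,0],[-1,0,0,0,0],[-1,0,0,-0.1,0],[-1,0,0,-0.3,0],[-1,0,0,-0.5,-0.08],[-1,0,0,-0.7,-0.16],[-1,0,0,-0.8,-0.23],[-1,0,0,-0.8,-0.3],[-1,0,0,-0.8,-0.37]]]'

```text
clock: 43.72
tcp_pos: [0.5683, -0.0138, 0.2078]
orientation: [-3.028, -0.837, -0.005]
contact_force: [-0.3, -0.6, -1.3]
grip_width: 0.0851
gripper_force: 0.0
```

```bash
python3 g.py ".36,-.369,.2,-.094"; python3 look.py|grep "cover"
```

```text
t 43.72 tcp [ 0.5683 -0.0138  0.2078] closing -1.032 j [-0.83  0.49  1.01  1.89 -0.48  1.03 -0.65] F [-0.3 -0.6 -1.3] w 0.0851 gf 0.0
.36,-.369,.2,-.094 (array([-1.8058,  0.9892,  0.0337]), np.float64(-0.5968))
cover 0.93 [ 0.5621 -0.1218  3.0922] 2109.5 top [ 0.5615 -0.11    3.2772] 902.2 side [ 0.5577 -0.1263  3.0574]
cover 0.72 [ 0.3592 -0.3682  1.472 ] 67.5 top [ 0.3601 -0.3696  1.4759] 27.3 side [ 0.3592 -0.3676  1.4688]
```

Call:
play_rows --commands '[[[-1,-0.15,0.08,0,-0.06],[-1,-0.3,0.16,0,-0.12],[-1,-0.45,0.25,0,-0.18],[-1,-0.6,0.33,0,-0.24],[-1,-0.75,0.41,0,-0.3],[-1,-0.9,0.495,0,-0.36],[-1,-0.9,0.495,0,-0.43],[-1,-0.9,0.495,0,-0.5],[-1,-0.9,0.495,0,-0.56],[-1,-0.9,0.495,0,-0.6],[-1,-0.9,0.495,0,-0.6],[-1,-0.9,0.495,0,-0.6]]]'

```text
clock: 44.92
tcp_pos: [0.4625, -0.1906, 0.2055]
orientation: [-2.328, -2.108, 0.001]
contact_force: [0.7, 0.6, 0.3]
grip_width: 0.0854
gripper_force: 0.0
```

```bash
python3 g.py ".36,-.369,.1,-.094"
```

```text
t 44.92 tcp [ 0.4625 -0.1906  0.2055] closing -0.099 j [-0.43  0.28  0.83  2.03 -0.26  0.93  0.44] F [0.7 0.6 0.3] w 0.0854 gf 0.0
.36,-.369,.1,-.094 (array([-0.9382, -0.4217,  0.5281]), np.float64(-0.0031))
```

Call:
play_rows --commands '[[[-1,-0.16,-0.07,0,-0.003],[-1,-0.32,-0.14,0,-0.003],[-1,-0.48,-0.21,0,-0.003],[-1,-0.64,-0.28,0,-0.003],[-1,-0.8,-0.35,0.1,-0.003],[-1,-0.938,-0.422,0.3,-0.003],[-1,-0.938,-0.422,0.5,-0.003],[-1,-0.938,-0.422,0.52,-0.003],[-1,-0.938,-0.422,0.52,-0.003],[-1,-0.938,-0.422,0.52,-0.003],[-1,-0.938,-0.422,0.52,-0.003]]]'

```text
clock: 45.83
tcp_pos: [0.3628, -0.3694, 0.1035]
orientation: [2.316, 2.119, 0.001]
contact_force: [0.5, 0.1, -0.2]
grip_width: 0.0859
gripper_force: 0.0
```

```bash
python3 g.py ".36,-.369,.035,-.094"
```

```text
t 45.83 tcp [ 0.3628 -0.3694  0.1035] closing -0.089 j [ 0.1   0.48  0.73  2.08 -0.48  0.75  1.05] F [ 0.5  0.1 -0.2] w 0.0859 gf 0.0
.36,-.369,.035,-.094 (array([ 0.0011, -0.0149,  0.3423]), np.float64(0.0032))
```

Call:
play_rows --commands '[[[-1,0.001,-0.014,0.2,0.003],[-1,0.001,-0.014,0.3,0.003],[-1,0.001,-0.014,0.34,0.003],[-1,0.001,-0.014,0.34,0.003],[0,0.001,-0.014,0.34,0.003],[1,0.001,-0.014,0.34,0.003],[1,0.001,-0.014,0.34,0.003],[1,0.001,-0.014,0.34,0.003],[1,0.001,-0.014,0.34,0.003],[1,0.001,-0.014,0.34,0.003],[1,0.001,-0.014,0.34,0.003],[1,0.001,-0.014,0.34,0.003]]]'

```text
clock: 46.83
tcp_pos: [0.3589, -0.3691, 0.0344]
orientation: [2.323, 2.114, 0.001]
contact_force: [0.2, 0.6, 6.1]
grip_width: 0.014
gripper_force: 88.9
```

```bash
python3 t.py 0 .09 .2
```

```text
t 46.83 tcp [ 0.3589 -0.3691  0.0344] closing -0.094 j [ 0.2   0.59  0.62  2.11 -0.6   0.61  1.14] F [0.2 0.6 6.1] w 0.014 gf 88.9
(0.5723, 0.0755, 0.2, -1.6182) (array([ 2.3134,  0.8539, -0.8273]), np.float64(0.9701))
```

Call:
play_rows --commands '[[[1,0,0,-0.1,0],[1,0,0,-0.3,0],[1,0,0,-0.5,0],[1,0,0,-0.7,0],[1,0,0,-0.86,0.06],[1,0.15,0.06,-0.86,0.12],[1,0.3,0.12,-0.86,0.18],[1,0.45,0.18,-0.86,0.25],[1,0.6,0.24,-0.86,0.32],[1,0.75,0.3,-0.86,0.39],[1,0.9,0.36,-0.86,0.46],[1,1,0.4,-0.86,0.54]]]'

```text
clock: 47.83
tcp_pos: [0.4579, -0.174, 0.2056]
orientation: [-2.988, -0.967, -0.0]
contact_force: [-1.0, 0.2, -1.7]
grip_width: 0.014
gripper_force: 88.2
```

Call:
play_rows --commands '[[[1,0,0,0,0.08],[1,0,0,0,0.15],[1,0,0,0,0.22],[1,0,0,0,0.3],[1,0,0,0,0.37],[1,0,0,0,0.43],[1,0,0,0,0.43],[1,0,0,0,0.43],[1,0,0,0,0.43]]]'

```text
clock: 48.58
tcp_pos: [0.4567, -0.1773, 0.2058]
orientation: [-3.141, 0.069, 0.001]
contact_force: [-0.1, -1.2, -1.0]
grip_width: 0.0139
gripper_force: 88.2
```

```bash
python3 t.py 0 .09 .2
```

```text
t 48.58 tcp [ 0.4567 -0.1773  0.2058] closing -1.615 j [-0.75  0.48  1.31  2.07 -0.55  1.02 -0.77] F [-0.1 -1.2 -1. ] w 0.0139 gf 88.2
(0.5723, 0.0755, 0.2, -1.6182) (array([ 0.5219, -1.2882,  0.0288]), np.float64(0.0021))
```

Call:
play_rows --commands '[[[1,0.07,-0.18,0,0],[1,0.15,-0.36,0,0],[1,0.22,-0.54,0,0],[1,0.3,-0.72,0,0],[1,0.38,-0.9,0,0],[1,0.45,-1,0,0],[1,0.522,-1,0,0.002],[1,0.522,-1,0,0.002],[1,0.522,-1,0,0.002]]]'

```text
clock: 49.33
tcp_pos: [0.5705, 0.0172, 0.2059]
orientation: [3.14, -0.076, -0.0]
contact_force: [-0.1, 0.0, -0.9]
grip_width: 0.0141
gripper_force: 88.4
```

Call:
play_rows --commands '[[[1,0,-0.15,0,0],[1,0,-0.288,0,0],[1,0,-0.288,0.2,0],[1,0,-0.288,0.4,0],[1,0,-0.288,0.56,0],[1,0,-0.288,0.56,0],[1,0,-0.288,0.56,0],[1,0,-0.288,0.56,0],[1,0,-0.288,0.56,0]]]'

```text
clock: 50.08
tcp_pos: [0.5748, 0.0744, 0.0964]
orientation: [-3.14, 0.08, -0.006]
contact_force: [0.1, -0.1, -0.9]
grip_width: 0.0137
gripper_force: 88.3
```

```bash
python3 t.py 0 .09 .0464; python3 ov.py .0576 .09 pics/c3.png
```

```text
t 50.08 tcp [0.5748 0.0744 0.0964] closing -1.622 j [-0.97  0.78  1.08  1.95 -0.85  0.96 -1.09] F [ 0.1 -0.1 -0.9] w 0.0137 gf 88.3
(0.5723, 0.0755, 0.0464, -1.6182) (array([-0.0137, -0.0049,  0.25  ]), np.float64(-0.0022))
```

View pics/c3.png

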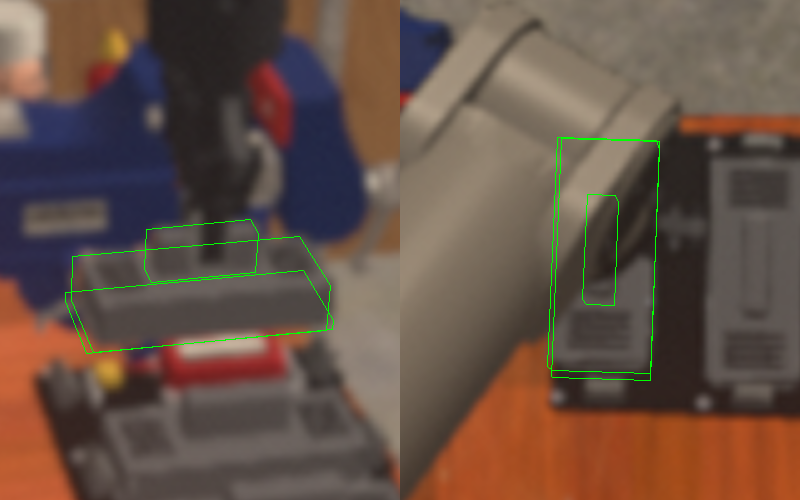

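Call:
play_rows --commands '[[[1,-0.013,-0.005,0.03,-0.002],[1,-0.013,-0.005,0.06,-0.002],[1,-0.013,-0.005,0.09,-0.002],[1,-0.013,-0.005,0.12,-0.002],[1,-0.013,-0.005,0.14,-0.002],[1,-0.013,-0.005,0.16,-0.002],[1,-0.013,-0.005,0.18,-0.002],[1,-0.013,-0.005,0.195,-0.002],[1,-0.013,-0.005,0.21,-0.002],[1,-0.013,-0.005,0.225,-0.002],[1,-0.013,-0.005,0.235,-0.002],[1,-0.013,-0.005,0.235,-0.002]]]'

```text
clock: 51.18
tcp_pos: [0.5709, 0.0761, 0.0466]
orientation: [3.141, -0.074, -0.0]
contact_force: [0.1, -0.2, -0.1]
grip_width: 0.0138
gripper_force: 88.5
```

```bash
python3 t.py 0 .09 .0464
```

```text
t 51.18 tcp [0.5709 0.0761 0.0466] closing -1.618 j [-0.93  0.83  1.    1.98 -0.93  0.88 -1.04] F [ 0.1 -0.2 -0.1] w 0.0138 gf 88.5
(0.5723, 0.0755, 0.0464, -1.6182) (array([0.0073, 0.0028, 0.0011]), np.float64(0.0003))
```

Call:
play_rows --commands '[[[1,0,0,0.005,0],[1,0,0,0.005,0],[0,0,0,0.005,0],[-0.3,0,0,0,0],[-0.3,0,0,0,0],[-0.3,0,0,-0.1,0],[0,0,0,-0.3,0],[1,0,0,-0.5,0],[1,0,0,-0.7,0],[1,0,0,-0.8,0],[1,0,0,-0.8,0]]]'

```text
clock: 52.1
tcp_pos: [0.5734, 0.0758, 0.2114]
orientation: [-3.139, 0.074, -0.011]
contact_force: [1.2, 0.5, 0.5]
grip_width: 0.0001
gripper_force: 0.0
```

```bash
python3 t.py -.125 -.152 .2
```

```text
t 52.1 tcp [0.5734 0.0758 0.2114] closing -1.618 j [-1.08  0.66  1.25  1.87 -0.69  1.14 -1.19] F [1.2 0.5 0.5] w 0.0001 gf 0.0
(0.4359, -0.1603, 0.2, -1.6182) (array([-0.6317,  1.2115,  0.0508]), np.float64(0.0004))
```

Call:
play_rows --commands '[[[1,-0.11,0.2,0,0],[1,-0.22,0.4,0,0],[1,-0.32,0.6,0,0],[1,-0.42,0.8,0,0],[1,-0.53,1,0,0],[1,-0.632,1,0,0],[1,-0.632,1,0,0],[1,-0.632,1,0,0]]]'

```text
clock: 52.77
tcp_pos: [0.4335, -0.1179, 0.2062]
orientation: [-3.138, 0.079, 0.001]
contact_force: [0.5, 0.7, 0.7]
grip_width: 0.0001
gripper_force: 0.0
```

Call:
play_rows --commands '[[[1,0,0.211,0,0],[1,0,0.211,0,0],[1,0,0.211,0,0],[1,0,0.211,0,0]]]'

```text
clock: 53.1
tcp_pos: [0.4339, -0.159, 0.2065]
orientation: [3.141, -0.072, -0.001]
contact_force: [-0.1, 0.9, 0.5]
grip_width: -0.0002
gripper_force: 0.0
```

```bash
python3 t.py -.125 -.152 .2 .075
python3 - <<'E'
from h import *
k=5; ims=[]
f=viewer.grab_frame("side");c=cam(f)
im=cv2.resize(f["pixels"][:,:,::-1],None,fx=k,fy=k,interpolation=cv2.INTER_CUBIC)
for by in(.09,0,-.09):
    b=sw(0,by)
    for P in COVER: cv2.polylines(im,[cv2.convexHull(((proj(c,place(P,[b[0],b[1],ST[2]],.012))+.5)*k).astype(np.int32))],True,(0,255,0),1)
m=((proj(c,[sw(0,-.03)])[0]+.5)*k).astype(int); cv2.imwrite("pics/fin.png",im[m[1]-300:m[1]+250,m[0]-300:m[0]+300])
E
```

```text
t 53.1 tcp [ 0.4339 -0.159   0.2065] closing -1.617 j [-0.84  0.41  1.35  2.12 -0.49  0.98 -0.84] F [-0.1  0.9  0.5] w -0.0002 gf 0.0
(0.4359, -0.1603, 0.2, -1.6182) (array([0.0101, 0.0061, 0.0326]), np.float64(0.0011))
(0.4359, -0.1603, 0.075, -1.6182) (array([0.0105, 0.006 , 0.6576]), np.float64(0.0011))
```

View pics/fin.png

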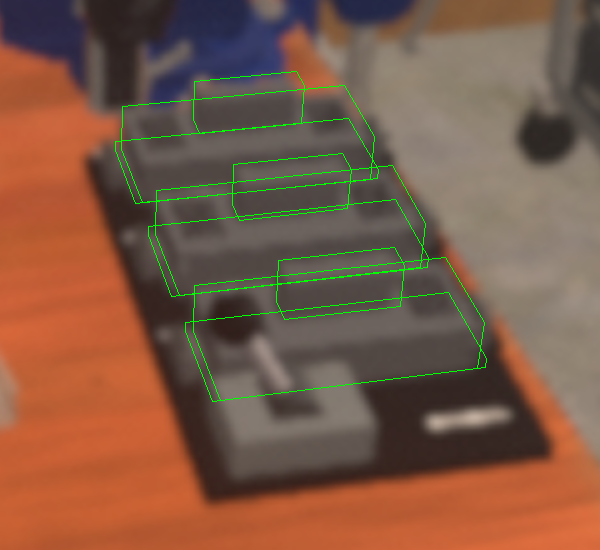

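```bash
python3 t.py 0 0 .1 .066
```

```text
t 53.15 tcp [ 0.434  -0.1585  0.2065] closing -1.615 j [-0.84  0.41  1.35  2.12 -0.49  0.98 -0.84] F [ 1.   0.3 -0.2] w 0.0002 gf 0.0
(0.568, -0.0144, 0.1, -1.6182) (array([ 0.6378, -0.7496,  0.5317]), np.float64(0.0019))
(0.568, -0.0144, 0.066, -1.6182) (array([ 0.638 , -0.7496,  0.7017]), np.float64(0.0019))
```

Call:
play_rows --commands '[[[1,0.16,-0.18,0,0.002],[1,0.32,-0.37,0,0.002],[1,0.48,-0.56,0,0.002],[1,0.638,-0.75,0,0.002],[1,0.638,-0.75,0.2,0.002],[1,0.638,-0.75,0.4,0.002],[1,0.638,-0.75,0.53,0.002],[1,0.638,-0.75,0.62,0.002],[1,0.638,-0.75,0.66,0.002],[1,0.638,-0.75,0.68,0.002],[1,0.638,-0.75,0.7,0.002],[1,0.638,-0.75,0.7,0.002]]]'

```text
clock: 54.15
tcp_pos: [0.5682, -0.0154, 0.0673]
orientation: [-3.141, 0.077, -0.001]
contact_force: [0.9, -0.0, 0.7]
grip_width: -0.0001
gripper_force: 0.0
```

```bash
python3 t.py 0 0 .066
```

```text
t 54.15 tcp [ 0.5682 -0.0154  0.0673] closing -1.62 j [-0.77  0.76  0.98  1.99 -0.84  0.87 -0.94] F [ 0.9 -0.   0.7] w -0.0001 gf 0.0
(0.568, -0.0144, 0.066, -1.6182) (array([-0.0014, -0.0051,  0.0065]), np.float64(-0.0011))
```

Call:
play_rows --commands '[[[1,0,0,-0.15,0],[1,0,0,-0.25,0],[1,0,-0.2,-0.25,0],[1,0,-0.4,-0.25,0],[1,0,-0.45,-0.25,0],[1,0,-0.45,-0.15,0],[1,0,-0.45,-0.07,0],[1,0,-0.45,-0.03,0],[1,0,-0.45,-0.01,0],[1,0,-0.45,0,0],[1,0,-0.45,0,0]]]'

```text
clock: 55.07
tcp_pos: [0.5726, 0.0736, 0.0674]
orientation: [-3.14, 0.079, -0.001]
contact_force: [0.1, 0.2, 0.3]
grip_width: 0.0004
gripper_force: 0.0
```

```bash
python3 t.py 0 .09 .066
```

```text
t 55.07 tcp [0.5726 0.0736 0.0674] closing -1.621 j [-0.93  0.78  0.99  1.97 -0.86  0.89 -1.09] F [0.1 0.2 0.3] w 0.0004 gf 0.0
(0.5723, 0.0755, 0.066, -1.6182) (array([-0.002 , -0.0092,  0.0071]), np.float64(-0.002))
```

Both covers are home. Back to the lever front.

Call:
play_rows --commands '[[[1,0,0,-0.2,0],[1,0,0,-0.4,0],[1,0,0,-0.6,0],[1,-0.11,0.2,-0.66,0],[1,-0.22,0.4,-0.66,0],[1,-0.32,0.6,-0.66,0],[1,-0.42,0.8,-0.66,0],[1,-0.53,1,-0.66,0],[1,-0.632,1,-0.66,0],[1,-0.632,1,-0.66,0],[1,-0.632,1,-0.66,0]]]'

```text
clock: 55.98
tcp_pos: [0.4347, -0.1207, 0.1994]
orientation: [-3.138, 0.086, -0.002]
contact_force: [0.6, -0.0, 0.3]
grip_width: 0.0003
gripper_force: 0.0
```

```bash
python3 t.py -.125 -.152 .2 .075;python3 t.py -.03 -.152 .075
```

```text
t 55.98 tcp [ 0.4347 -0.1207  0.1994] closing -1.626 j [-0.94  0.4   1.36  2.15 -0.49  0.96 -0.92] F [ 0.6 -0.   0.3] w 0.0003 gf 0.0
(0.4359, -0.1603, 0.2, -1.6182) (array([ 0.0167,  0.1976, -0.0035]), np.float64(-0.0047))
(0.4359, -0.1603, 0.075, -1.6182) (array([0.016 , 0.1995, 0.6215]), np.float64(-0.0047))

t 55.98 tcp [ 0.4347 -0.1207  0.1994] closing -1.626 j [-0.94  0.4   1.36  2.15 -0.49  0.96 -0.92] F [ 0.6 -0.   0.3] w 0.0003 gf 0.0
(0.5308, -0.1648, 0.075, -1.6182) (array([0.491 , 0.1959, 0.622 ]), np.float64(-0.0047))
```

Call:
play_rows --commands '[[[1,0.01,0.198,0,-0.005],[1,0.01,0.198,0,-0.005],[1,0.01,0.198,0.2,-0.005],[1,0.01,0.198,0.4,-0.005],[1,0.01,0.198,0.62,-0.005],[1,0.01,0.198,0.62,-0.005],[1,0.01,0.198,0.62,-0.005],[1,0.01,0.198,0.62,-0.005]]]'

```text
clock: 56.65
tcp_pos: [0.4374, -0.1599, 0.0765]
orientation: [3.14, -0.067, 0.003]
contact_force: [-0.0, -0.2, 0.7]
grip_width: 0.0
gripper_force: 0.0
```

Call:
play_rows --commands '[[[1,0.08,0,0,0],[1,0.16,0,0,0],[1,0.24,0,0,0],[1,0.32,0,0,0],[1,0.38,0,0,0],[1,0.42,0,0,0],[1,0.45,0,0,0],[1,0.47,0,0,0],[1,0.48,0,0,0],[1,0.485,0,0,0],[1,0.485,0,0,0],[1,0.485,0,0,0]]]'

```text
clock: 57.65
tcp_pos: [0.5273, -0.1634, 0.0756]
orientation: [-3.138, 0.07, 0.013]
contact_force: [-16.7, 2.8, 14.2]
grip_width: 0.0
gripper_force: 8.7
```

```bash
python3 t.py -.03 -.152 .075
```

```text
t 57.65 tcp [ 0.5273 -0.1634  0.0756] closing -1.615 j [-0.49  0.69  0.93  2.01 -0.76  0.84 -0.72] F [-16.7   2.8  14.2] w 0.0 gf 8.7
(0.5308, -0.1648, 0.075, -1.6182) (array([0.0179, 0.0061, 0.0031]), np.float64(0.0018))
```

Call:
play_rows --commands '[[[1,-0.1,0,0,0],[1,-0.25,0,0,0],[1,-0.4,0,0,0],[1,-0.4,0,-0.2,0],[1,-0.4,0,-0.4,0],[1,-0.4,0,-0.6,0],[1,-0.4,0.2,-0.7,0],[1,-0.4,0.4,-0.7,0],[1,-0.4,0.5,-0.7,0],[1,-0.4,0.5,-0.7,0],[1,-0.4,0.5,-0.7,0]]]'

```text
clock: 58.57
tcp_pos: [0.4484, -0.2613, 0.2162]
orientation: [3.14, -0.071, 0.003]
contact_force: [-0.5, -0.0, -0.2]
grip_width: -0.0003
gripper_force: 0.0
```

Run:
```python
from h import *
f=viewer.grab_frame("side");c=cam(f);k=4
im=cv2.resize(f["pixels"][:,:,::-1],None,fx=k,fy=k,interpolation=cv2.INTER_CUBIC)
for a,col in((-.5,(0,0,255)),(.5,(0,255,0)),(.35,(255,255,0))):
    q=((proj(c,[sw(-.04+.062*np.sin(a),-.152,.034+.062*np.cos(a))])[0]+.5)*k).astype(int); cv2.circle(im,q,3,col,-1)
m=((proj(c,[sw(0,-.03)])[0]+.5)*k).astype(int); cv2.imwrite("pics/lev.png",im[m[1]-250:m[1]+230,m[0]-280:m[0]+280])
```

```text
(no output)
```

View pics/lev.png

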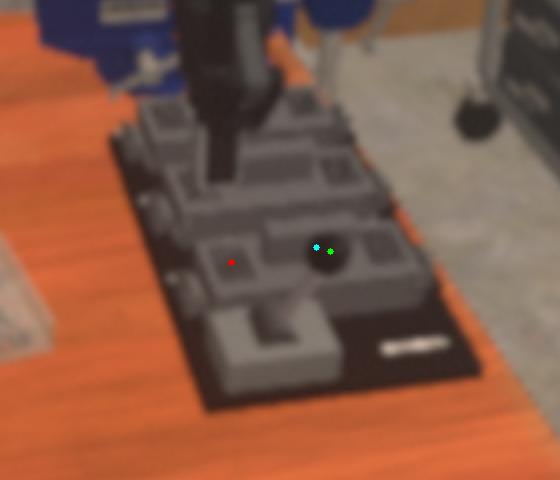

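The picture shows the knob at about pixel (328,250), centred on the "on" mark, with all three covers seated and the robot clear of everything. I'm handing it in.

```bash
python3 -c "
from bench import r
print(r.hand_in())"
```

```text
the job is handed in; nothing more can be done
None
```

The job is handed in, though the hand-in returned no verdict: three packs are in their bays, all three covers are snapped on, the lever is back on, and no bystander was knowingly touched (not re-measured at the end).

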